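# Unpack the stacked trays

### The job

Unpack the pile of three trays on the bench: put every carton the right way up on the rubber patch of the low plywood board, one squarely on top of another, so that they form a single column with their long sides along the board's long side. Lift each emptied tray off the pile and stack it squarely on the single empty tray; leave the bottom tray where it stands, empty. Do not disturb the mug or the pot.

Things in the scene. Friction and masses are not known exactly. Their poses are not given: they have to be found in the camera images.
- tray_top: Wooden tray 140 (x) x 138 (y) x 46 mm, walls and floor 6 mm, split by a divider along y at x = 0 into two compartments 61 x 126 mm; the divider's top bar, 12 mm wide in x, 26 to 42 mm above the underside (6 mm thick below that), is the handle, pinched across x. 0.22 kg. Origin: centre of underside. The top one of the pile of three; trays stack flat, underside on the rim below.
- tray_middle: Wooden tray 140 (x) x 138 (y) x 46 mm, walls and floor 6 mm, split by a divider along y at x = 0 into two compartments 61 x 126 mm; the divider's top bar, 12 mm wide in x, 26 to 42 mm above the underside (6 mm thick below that), is the handle, pinched across x. 0.22 kg. Origin: centre of underside. The middle one of the pile of three.
- tray_foot: Wooden tray 140 (x) x 138 (y) x 46 mm, walls and floor 6 mm, split by a divider along y at x = 0 into two compartments 61 x 126 mm; the divider's top bar, 12 mm wide in x, 26 to 42 mm above the underside (6 mm thick below that), is the handle, pinched across x. 0.22 kg. Origin: centre of underside. The bottom one of the pile of three, standing on the bench.
- tray_home: Wooden tray 140 (x) x 138 (y) x 46 mm, walls and floor 6 mm, split by a divider along y at x = 0 into two compartments 61 x 126 mm; the divider's top bar, 12 mm wide in x, 26 to 42 mm above the underside (6 mm thick below that), is the handle, pinched across x. 0.22 kg. Origin: centre of underside. An empty one standing by itself on the bench.
- plinth: low plywood board 90 (x) x 110 (y) x 12 mm fixed to the bench, a thin dark rubber patch 50 x 66 mm on its middle (long side along y); the patch's surface is at 12 mm. Origin: centre of its underside
- mug: spotted tea mug 93 mm high, bystander. Origin: underside
- paste_pot: round pot with a green lid, 78 mm across, 86 mm high, bystander. Origin: underside
- carton_1: closed cardboard carton 46 (x) x 62 (y) x 30 mm high with a plain paper band, 90 g; stands in a compartment of a piled tray, long side along the tray's y. Origin: centre of its underside, z up; cartons are all alike; None if absent this time
- carton_2: closed cardboard carton 46 (x) x 62 (y) x 30 mm high with a plain paper band, 90 g; stands in a compartment of a piled tray, long side along the tray's y. Origin: centre of its underside, z up; cartons are all alike; None if absent this time
- carton_3: closed cardboard carton 46 (x) x 62 (y) x 30 mm high with a plain paper band, 90 g; stands in a compartment of a piled tray, long side along the tray's y. Origin: centre of its underside, z up; cartons are all alike; None if absent this time
- carton_4: closed cardboard carton 46 (x) x 62 (y) x 30 mm high with a plain paper band, 90 g; stands in a compartment of a piled tray, long side along the tray's y. Origin: centre of its underside, z up; cartons are all alike; None if absent this time
- carton_5: closed cardboard carton 46 (x) x 62 (y) x 30 mm high with a plain paper band, 90 g; stands in a compartment of a piled tray, long side along the tray's y. Origin: centre of its underside, z up; cartons are all alike; None if absent this time
- carton_6: closed cardboard carton 46 (x) x 62 (y) x 30 mm high with a plain paper band, 90 g; stands in a compartment of a piled tray, long side along the tray's y. Origin: centre of its underside, z up; cartons are all alike; None if absent this time
Not all that is in view belongs to the job. What is shaped like the carton_2 but green is not meant.

How it is judged:
At the end, for the whole second after the job is handed in: Cartons in one column on the board, each within 12 mm of its centre, upright, 0.17 rad square with it; top and middle trays on the single tray within 15 mm and 0.15 rad, level; bottom and single trays level on the bench within 100 mm of their start; all at rest (horizontal distance between each of carton_1, carton_2, carton_3, carton_4, carton_5, carton_6 and plinth below 0.012 m and angle between the x axis of each of carton_1, carton_2, carton_3, carton_4, carton_5, carton_6 and the x axis of plinth, either way round below 0.17 rad and angle between each of carton_1, carton_2, carton_3, carton_4, carton_5, carton_6's own z axis and vertical below 0.1 rad and height (world z) of each of carton_1, carton_2, carton_3, carton_4, carton_5, carton_6 below 0.185 m and linear speed of each of carton_1, carton_2, carton_3, carton_4, carton_5, carton_6, tray_top, tray_middle below 0.05 m/s and horizontal distance between each of tray_top, tray_middle and tray_home below 0.015 m and angle between the x axis of each of tray_top, tray_middle and the x axis of tray_home, either way round below 0.15 rad and angle between each of tray_top, tray_middle, tray_home, tray_foot's own z axis and vertical below 0.06 rad and height (world z) of tray_top between 0.036 and 0.105 m and height (world z) of tray_middle between 0.036 and 0.105 m and height (world z) of each of tray_home, tray_foot below 0.01 m and distance of each of tray_home, tray_foot from where it was at the start of the episode below 0.1 m); the robot touches nothing.
It fails at once if the mug is moved more than 30 mm or tipped over (distance of mug from where it was at the start of the episode above 0.03 m or angle between mug's own z axis and vertical above 0.4 rad).
It fails at once if the pot is moved more than 30 mm or tipped over (distance of paste_pot from where it was at the start of the episode above 0.03 m or angle between paste_pot's own z axis and vertical above 0.4 rad).
Of carton_1, carton_2, carton_3, carton_4, carton_5, carton_6 only 4 to 6 are there at a start; the rules pass over those that are not, and their reading is None.
At some moment in a run one of tray_home, tray_foot may be knocked a few centimetres aside while the robot is not near it.
Once in a run the grip may slacken for a moment while it holds something.
It also fails if it takes over 210 s, if anything falls off the work surface, if the arm or the gripper's body presses on something with over 40 N, if the wrist force passes 120 N, or if a joint passes its speed limit or range.

### The arm

A 7-joint arm with a two-finger parallel gripper is mounted at the origin on the work surface; the furniture and walls round the work are solid. World frame = base frame: x ahead of the robot, y to its left, z up, the work surface at z = 0. Lengths are in m, angles in rad, forces in N, time in s.
With the tool pointing down it reaches from about 0.4 to 0.85 m from the base axis. Payload 10.4 kg.
Tool frame: the origin (TCP) lies on the centre line of the jaws, within the pads' length; the fingertips stand r.finger_overhang ahead of it and the grasp point (between the pads) lies 5 mm behind it (r.finger_overhang is the distance from the TCP to the fingertips, in m); z points along the fingers, y is the line along which they close (so a half turn about z gives the same grasp; the last joint's range is limited). The gripper opens to 87 mm and grips with 3 to 60 N. Pads are 19 mm wide; open, the fingers measure 117 mm over their backs; the gripper's body (75 mm by 190 mm) begins 51 mm behind the grasp point.
Start: joints at [1.28, 0.332, -0.065, 1.46, 0.022, 1.35, -0.088], TCP at [0.165, -0.603, 0.237] pointing down, gripper open.
Joint ranges: [-2.6, 2.6], [-0.5, 2.12], [-1.47, 1.34], [0.16, 2.42], [-1.27, 4.41], [0.06, 2.06], [-2.6, 2.6]. Speed limits (rad/s): [2.22, 2.22, 2.79, 2.79, 3.14, 3.14, 3.14].

### API

Orientations are given as a unit quaternion [x, y, z, w].
In Python, from bench import read_state, viewer, r gives the robot as it stands.
- The arm moves only by the tool carry_out, never from a script. Its argument "moves" is a list of rows, each a list of 6 numbers: the shift along the tool's x, y, z in units of 40 mm (1.0 is 40 mm), then the turn, a rotation vector about the tool's x, y, z in units of 8 degrees (1.0 is 8 degrees). A call has 1 to 20 rows; each row shifts and turns the commanded pose from where the row before left it, along the tool's axes as they then stand; what a row does not reach is not made up. A row lasts 1/8 s, in which the tool goes at most 62.5 mm and 10.7 degrees, less where a joint would pass 70% of its speed; a pose out of reach is approached as far as the arm can. A call is refused whole if a number of a shift passes 1 or a number of a turn 1, either way. A call with a gripper value outside its range is refused whole. "fingers" is the finger opening in mm, from 0 to 87, set as the call begins (left out, the last holds). The fingers move at their own pace and stop on an object; "force" is the grip in N (left out, the last holds). Time passes only in rows, so rows that do not move let the fingers close. It gives the time, the measured TCP pose, the force, the opening and the grip force at its end, in the units of the state.
- read_state(): the state, without advancing time (a new reading comes with each control period).
- viewer.camera(name): name is "scene" or "top" or "wrist"; returns a dict with "pixels" (480x640x3 uint8, red, green, blue), "range_z" (480x640 float32, m along the optical axis (not along the pixel's ray), 0 where there is no reading), "fx", "fy", "cx", "cy" (pixels), "k1" (the pictures are not rectified: a ray, as slopes to the right and down, at radius r is drawn at 1 + k1 r^2 times it, then the intrinsics apply), "xyz" and "orientation" of the camera in the world. Camera axes: x right, y down, z forward; pixel columns grow to the right and rows downward; lengths in m; the calibration is good to about 2 mm. A picture is of the moment at which its call begins.
- r.close_job(): hands the job in; it is judged then, once.
The state is a dict: "time": time; "joint_positions": joint angles; "joint_vel": joint speeds; "joint_torque": joint torques, N m; "ee_pos": TCP position; "eef_rot": TCP orientation; "ft_force": force on the tool from outside, world axes, zero at the start; "torque": the same for the moment, N m; "width": finger opening in m; "grip_force": force on a finger pad.
Only numpy, scipy, OpenCV 4.12 (cv2) and the standard library are available. Lean on these libraries where they do the work, as an engineer would, in place of code of your own. Each camera call takes 0.05 s, during which the arm holds its last target. There are 200 camera calls.

## Working session

There is one attempt and no reset: what is moved stays moved. The work goes in short steps, Python scripts to look and compute and a tool call to move; the robot and the scene stay as the last step left them, time stands still between calls to the robot, and variables do not carry over. Pictures are saved under pics/ and viewed, at most 14 in all, crops included, and the job is handed in when it is done.

Besides the shell and the picture viewer there is one more tool, called after "Request:" in YAML: its name, and indented under it one key for each argument. carry_out: Moves the arm, as the interface text tells. Its arguments: {"type":"object","properties":{"moves":{"type":"array","items":{"type":"array","items":{"type":"number"}}},"fingers":{"type":"number"},"force":{"type":"number"}},"required":["moves"]}

```bash
mkdir -p pics; ls
cat > h.py <<'E'
import numpy as np, cv2
from scipy.spatial.transform import Rotation as R
from bench import read_state, viewer, r
def cam(n):
    c=viewer.camera(n); c['Rm']=R.from_quat(c['orientation']).as_matrix(); return c
def cloud(c):
    K=np.array([[c['fx'],0,c['cx']],[0,c['fy'],c['cy']],[0,0,1.]])
    h,w=c['range_z'].shape
    uv=np.stack(np.meshgrid(np.arange(w),np.arange(h)),-1).reshape(-1,1,2).astype(float)
    s=cv2.undistortPoints(uv,K,np.array([c['k1'],0,0,0.])).reshape(h,w,2)
    z=c['range_z'][...,None]
    p=np.concatenate([s*z,z],-1)@c['Rm'].T+np.array(c['xyz'])
    p[c['range_z']<=0]=np.nan
    return p
def save(n,img): cv2.imwrite('pics/'+n+'.png',cv2.cvtColor(np.ascontiguousarray(img),cv2.COLOR_RGB2BGR))
E
python3 - <<'E'
from h import *
s=read_state(); print(s['time'],s['ee_pos'],s['eef_rot'],s['width'],r.finger_overhang)
print(R.from_quat(s['eef_rot']).as_matrix().round(3))
for n in ('scene','top','wrist'):
    c=cam(n); print(n,c['xyz'],c['orientation'],c['fx'],c['k1']); save(n,c['pixels']); np.savez('pics/'+n,p=cloud(c),i=c['pixels'])
E
```

```text
pics
0.0 [ 0.16527431 -0.60236513  0.23575747] [ 9.91047479e-01  1.33507996e-01 -1.32526442e-04 -7.01980048e-04] 0.0870229340600669 0.014
[[ 0.964  0.265 -0.   ]
 [ 0.265 -0.964  0.001]
 [-0.    -0.001 -1.   ]]
scene [-0.46156191  0.25145278  0.87402024] [-0.53857615  0.73701252 -0.32735196  0.24410852] 532.828809726843 -0.08072231092552068
top [0.17594225 0.00377632 1.29048002] [-0.70251393  0.70716475 -0.05444545  0.05854823] 490.60695931720534 -0.016710749121922257
wrist [ 0.23241522 -0.58289846  0.38583961] [ 0.78847093 -0.60084656 -0.08032346  0.10414001] 365.3005170602614 -0.0193121248046212
```

View pics/top.png

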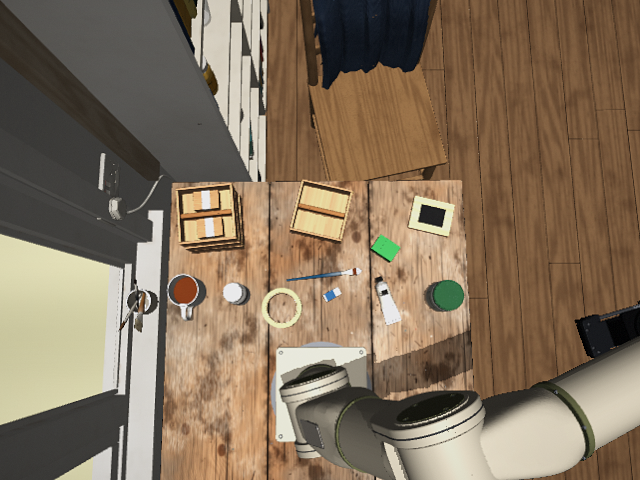

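View pics/scene.png

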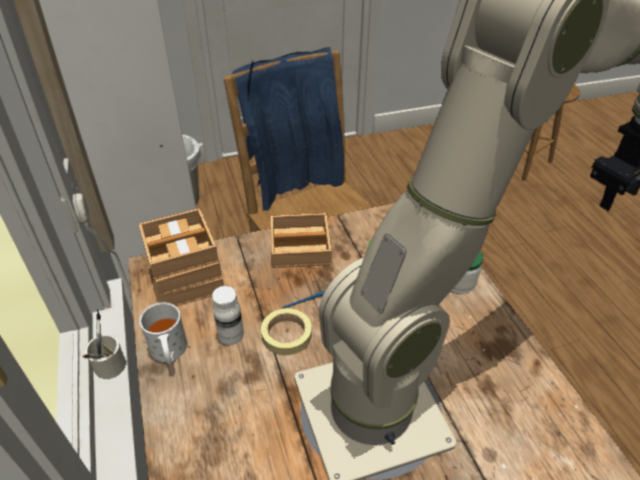

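Top view: the pile is at (209,216) with two banded cartons at (205,201) and (204,228). The empty single tray is at (321,211), the board with its dark patch at (432,216), the mug at (184,290) and the pot at (447,295). In the scene view the pile is at (180,255) and the single tray at (300,240).
Possible mix-ups: for a carton, the green block (385,248), the blue/white eraser (332,295) or the paint tube (388,300); for a tray, the pile (209,216) against the single tray (321,211). I choose the brown cartons with the paper band inside the pile.

Run:
```python
from h import *
d=np.load('pics/top.npz'); p,i=d['p'],d['i']
def rect(m,lab):
    m=m.astype(np.uint8); n,l,st,ce=cv2.connectedComponentsWithStats(m)
    for k in range(1,n):
        if st[k,4]<60: continue
        q=p[l==k]; b=cv2.minAreaRect((q[:,:2]*1000).astype(np.float32))
        print(lab,st[k,:5],'rect',np.round(b[0],1),np.round(b[1],1),round(b[2],1),'z',np.round(np.percentile(q[:,2],[5,50,95])*1000,1))
z=p[...,2]
box=lambda u0,u1,v0,v1: (np.add.outer(np.zeros(480),np.arange(640))>=u0)&(np.arange(640)[None]<u1)&(np.arange(480)[:,None]>=v0)&(np.arange(480)[:,None]<v1)
rect(box(165,250,175,255)&(z>.131),'pile rim')
rect(box(185,230,188,242)&(z<.131)&(z>.12),'cartons')
rect(box(280,360,175,250)&(z>.037)&(z<.06),'home rim')
rect(box(280,360,175,250)&(z>.0435)&(z<.06),'home rim hi')
rect(box(400,465,185,245)&(z>.006)&(z<.03),'plinth')
hsv=cv2.cvtColor(i,cv2.COLOR_RGB2HSV)
rect(box(412,452,200,230)&(hsv[...,2]<50),'patch')
rect(box(165,205,270,325)&(z>.02),'mug'); rect(box(425,470,275,315)&(z>.02),'pot')
rect(box(370,402,233,263)&(z>.015),'green')
# surroundings tall things
for (u,v) in [(150,250),(150,220),(160,180),(170,180),(230,150),(255,170),(215,150),(215,170),(120,210),(160,210),(168,215),(320,170),(330,150),(400,150),(140,300)]: print((u,v),p[v,u].round(3))
crop=cv2.resize(i[170:260,165:465],None,fx=2.6,fy=2.6,interpolation=cv2.INTER_CUBIC); save('crop1',crop)
```

```text
pile rim [176 183  60  62 806] rect [440.  274.3] [141.2 136.9] 5.6 z [131.7 135.9 140.1]
cartons [193 190  27  21 437] rect [475.9 275.4] [47.1 62.8] 4.7 z [123.2 127.4 130.3]
cartons [197 217  26  21 457] rect [407.2 265.7] [46.9 60.1] 6.2 z [123.4 127.2 130.3]
home rim [289 179  64  63 722] rect [468.8  -5.1] [137.8 141.3] 76.1 z [38.3 43.8 48.6]
home rim hi [304 180  32   9  60] rect [537.4  -2.8] [83.7  7. ] 76.7 z [43.7 46.1 49.1]
home rim hi [330 219  16  23  60] rect [416.1 -48.4] [28.  59.8] 75.4 z [43.8 45.8 48.9]
plinth [ 407  196   48   41 1372] rect [ 458.  -298.4] [111.4  91.6] 76.4 z [ 8.  12.3 16.7]
patch [419 205  26  22 403] rect [ 458.9 -301.4] [62.1 48.6] 75.1 z [nan nan nan]
mug [ 167  274   38   47 1113] rect [247.9 327.5] [104.7  78.1] 31.9 z [30.3 48.7 91.6]
pot [427 280  37  32 948] rect [ 242.6 -313.7] [76.2 77. ] 89.1 z [38.7 85.2 89.5]
green [370 235  30  27 434] rect [ 369.7 -171.6] [61.6 47.1] 55.3 z [24.7 29.9 34.1]
(150, 250) [0.37  0.448 0.01 ]
(150, 220) [0.447 0.444 0.032]
(160, 180) [ 0.585  0.455 -0.066]
(170, 180) [ 0.614  0.456 -0.163]
(230, 150) [0.62  0.229 0.078]
(255, 170) [ 0.722  0.227 -0.408]
(215, 150) [0.623 0.269 0.074]
(215, 170) [ 0.62   0.302 -0.086]
(120, 210) [0.418 0.426 0.27 ]
(160, 210) [0.478 0.424 0.015]
(168, 215) [ 0.503  0.456 -0.157]
(320, 170) [ 0.831 -0.009 -0.754]
(330, 150) [ 0.753 -0.041 -0.292]
(400, 150) [ 0.748 -0.275 -0.282]
(140, 300) [0.238 0.465 0.017]
```

View pics/crop1.png

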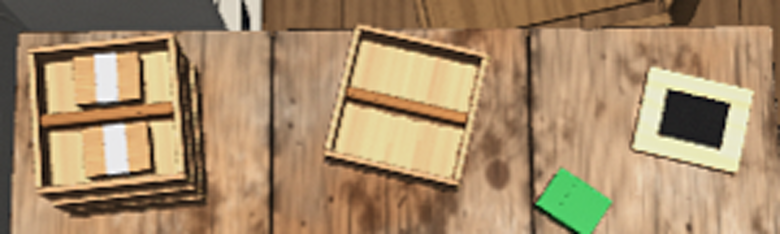

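The crop confirms it: the two banded brown cartons sit in the pile's top tray at crop (108,78) and (117,150). The green block at (573,200) is the decoy, and the dark patch is at (695,120).

Request:
carry_out:
  moves:
    - [0.92,-0.81,0,0,0,0]
    - [0.92,-0.81,0,0,0,0]
    - [0.92,-0.81,0,0,0,0]
    - [0.92,-0.81,0,0,0,0]
    - [0.92,-0.81,0,0,0,0]
    - [0.92,-0.81,0,0,0,0]
    - [0.92,-0.81,0,0,0,0]
    - [0.92,-0.81,0,0,0,0]
    - [0.92,-0.81,0,0,0,0]
    - [0.92,-0.81,0,0,0,0]
    - [0.92,-0.81,0,0,0,0]
    - [0.3,-0.95,0,0,0,0]
    - [0.3,-0.95,0,0,0,0]
    - [0.3,-0.95,0,0,0,0]
    - [0.3,-0.95,0,0,0,0]
    - [0.3,-0.95,0,0,0,0]
    - [0.3,-0.95,0,0,0,0]
    - [0.3,-0.95,0,0,0,0]
  fingers: 87
  force: 25

```text
time: 2.4
ee_pos: [0.4719, 0.128, 0.2365]
eef_rot: [0.991, 0.133, 0.0, 0.0]
ft_force: [0.5, -0.2, -0.5]
width: 0.087
grip_force: 0.0
```

```bash
cat >> h.py <<'E'
def plan(xyz,yaw,s=None):
    "tool units from the present pose: shift in present tool frame, and turn about tool z to have tool x at yaw (deg)"
    s=s or read_state(); M=R.from_quat(s['eef_rot']).as_matrix()
    d=M.T@(np.array(xyz)-s['ee_pos'])/.04
    a=np.degrees(np.arctan2(M[1,0],M[0,0])); t=-((yaw-a+180)%360-180)/8
    print('t%.1f'%s['time'],'pos',np.round(s['ee_pos'],4),'yaw %.1f'%a,'z-axis',M[:,2].round(3),'| shift',d.round(2),'turn %.2f'%t)
E
python3 - <<'E'
from h import *
plan([.476,.275,.236],5.6); s=read_state(); print(s['joint_positions'].round(2))
c=cam('wrist'); save('w1',c['pixels']); p=cloud(c); np.savez('pics/w1',p=p,i=c['pixels'])
for u in range(40,640,80):print([ (p[v,u]*1000).round(0).tolist() for v in (100,240,380)])
E
```

```text
t2.4 pos [0.4719 0.128  0.2365] yaw 15.3 z-axis [ 0. -0. -1.] | shift [ 1.07 -3.52  0.01] turn 1.22
[ 0.42  0.09 -0.81  1.77  0.07  1.3  -1.71]
[[510.0, 460.0, -33.0], [419.0, 339.0, 120.0], [477.0, 194.0, 319.0]]
[[533.0, 356.0, 1.0], [442.0, 271.0, 137.0], [476.0, 180.0, 312.0]]
[[554.0, 279.0, 1.0], [459.0, 215.0, 140.0], [451.0, 169.0, 274.0]]
[[618.0, 270.0, -474.0], [436.0, 169.0, 1.0], [267.0, 128.0, 2.0]]
[[706.0, 84.0, -752.0], [459.0, 85.0, 1.0], [296.0, 36.0, 7.0]]
[[767.0, -140.0, -747.0], [483.0, 4.0, 9.0], [318.0, -59.0, 3.0]]
[[712.0, -156.0, -285.0], [507.0, -77.0, 13.0], [499.0, 87.0, 309.0]]
[[751.0, -294.0, -288.0], [529.0, -170.0, 0.0], [509.0, 78.0, 319.0]]
```

View pics/w1.png

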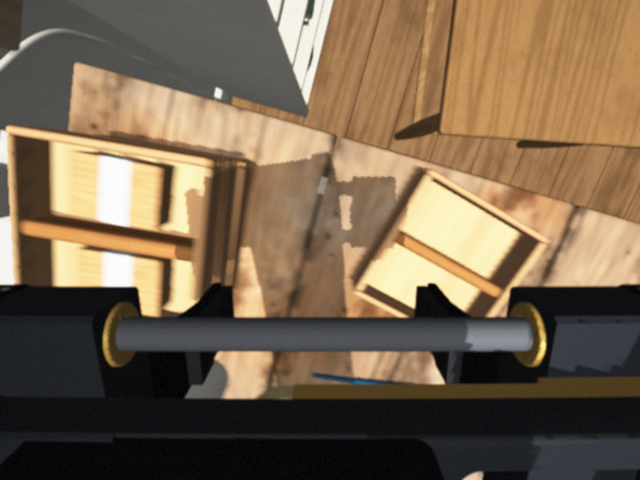

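The wrist view shows the pile at left (130,215) with the two cartons, and the single tray at (455,240). I'm going for the far carton.

Request:
carry_out:
  moves:
    - [0.21,-0.7,0,0,0,0]
    - [0.22,-0.7,0,0,0,0]
    - [0.21,-0.7,0,0,0,0]
    - [0.22,-0.71,0,0,0,0]
    - [0.21,-0.71,0,0,0,0]
    - [0,0,0.4,0,0,0.6]
    - [0,0,0.6,0,0,0.62]
    - [0,0,0.6,0,0,0]
    - [0,0,0.5,0,0,0]
    - [0,0,0,0,0,0]
    - [0,0,0,0,0,0]
  fingers: 79

```text
time: 3.82
ee_pos: [0.4764, 0.2742, 0.1533]
eef_rot: [0.999, 0.049, 0.0, -0.0]
ft_force: [0.3, -0.6, 0.0]
width: 0.0793
grip_force: 0.0
```

Run:
```python
from h import *
plan([.476,.275,.117],5.6); s=read_state(); print(s['joint_positions'].round(2),s['width'],s['ft_force'])
c=cam('wrist'); save('w2',c['pixels']); p=cloud(c); np.savez('pics/w2',p=p,i=c['pixels'])
```

```text
t3.8 pos [0.4764 0.2742 0.1533] yaw 5.6 z-axis [ 0.001  0.    -1.   ] | shift [-0.01 -0.02  0.91] turn -0.00
[ 0.11  0.34 -0.84  1.73  0.27  1.19 -2.28] 0.07926569694744395 [ 0.26627554 -0.62814962  0.04185664]
```

View pics/w2.png

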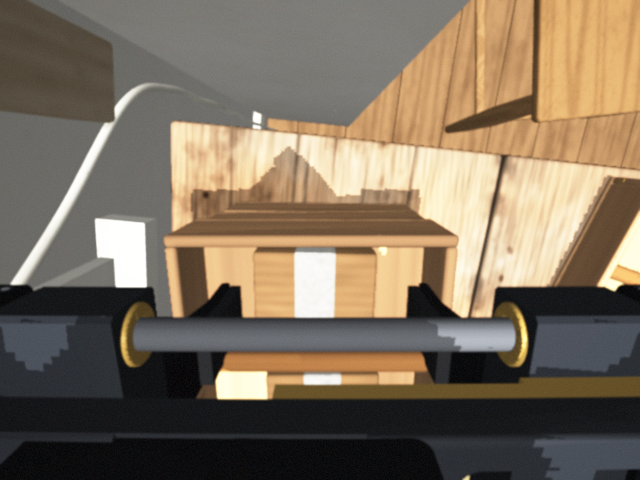

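Wrist view: the carton spans (255–375, 250–320), centred between the fingers at u≈215 and u≈430, and its edges line up with the tray. Next I descend and grip.

Request:
carry_out:
  moves:
    - [0,0,0.3,0,0,0]
    - [0,0,0.3,0,0,0]
    - [0,0,0.3,0,0,0]
    - [0,0,0,0,0,0]

```text
time: 4.38
ee_pos: [0.4754, 0.2735, 0.1152]
eef_rot: [0.999, 0.049, -0.001, 0.0]
ft_force: [-0.4, 0.3, 0.3]
width: 0.0789
grip_force: 0.0
```

Request:
carry_out:
  moves:
    - [0,0,0,0,0,0]
    - [0,0,0,0,0,0]
    - [0,0,0,0,0,0]
    - [0,0,0,0,0,0]
    - [0,0,-0.3,0,0,0]
    - [0,0,-0.6,0,0,0]
    - [0,0,-0.9,0,0,0]
    - [0,0,-0.9,0,0,0]
  fingers: 50
  force: 25

```text
time: 5.38
ee_pos: [0.4759, 0.2738, 0.2262]
eef_rot: [0.999, 0.049, 0.0, 0.0]
ft_force: [0.6, 0.7, -2.0]
width: 0.0621
grip_force: 25.0
```

Run:
```python
from h import *
plan([.48,0,.225],-14); plan([.458,-.2985,.225],-14);print(read_state()['joint_positions'].round(2))
```

```text
t5.4 pos [0.4759 0.2738 0.2262] yaw 5.6 z-axis [ 0. -0. -1.] | shift [-0.57  6.82  0.03] turn 2.45
t5.4 pos [0.4759 0.2738 0.2262] yaw 5.6 z-axis [ 0. -0. -1.] | shift [-1.84 14.2   0.03] turn 2.45
[ 0.13  0.28 -0.86  1.64  0.22  1.32 -2.24]
```

Request:
carry_out:
  moves:
    - [-0.12,0.89,0,0,0,0]
    - [-0.12,0.89,0,0,0,0]
    - [-0.12,0.89,0,0,0,0]
    - [-0.12,0.89,0,0,0,0]
    - [-0.12,0.89,0,0,0,0]
    - [-0.12,0.89,0,0,0,0]
    - [-0.12,0.89,0,0,0,0]
    - [-0.12,0.89,0,0,0,0]
    - [-0.12,0.89,0,0,0,0]
    - [-0.12,0.89,0,0,0,0]
    - [-0.12,0.89,0,0,0,0]
    - [-0.12,0.89,0,0,0,0]
    - [-0.12,0.89,0,0,0,0]
    - [-0.12,0.89,0,0,0,0]
    - [-0.12,0.89,0,0,0,0]
    - [-0.04,0.85,0,0,0,0]
    - [0,0,0.6,0,0,0.62]
    - [0,0,0.6,0,0,0.61]
    - [0,0,0.6,0,0,0.61]
    - [0,0,0.6,0,0,0.61]

```text
time: 7.88
ee_pos: [0.4582, -0.2985, 0.1285]
eef_rot: [0.992, -0.123, 0.0, 0.0]
ft_force: [0.5, -0.2, -1.6]
width: 0.0618
grip_force: 25.0
```

Run:
```python
from h import *
plan([.458,-.2985,.0305],-14);print(read_state()['joint_positions'].round(2),read_state()['width'])
c=cam('wrist'); save('w3',c['pixels']); p=cloud(c); np.savez('pics/w3',p=p,i=c['pixels'])
c=cam('top'); np.savez('pics/t3',p=cloud(c),i=c['pixels'])
```

```text
t7.9 pos [ 0.4582 -0.2985  0.1285] yaw -14.2 z-axis [ 0.001 -0.    -1.   ] | shift [-0.01  0.    2.45] turn -0.02
[ 0.82  0.27 -0.37  1.79  0.11  1.1  -1.41] 0.06176129092595654
```

View pics/w3.png

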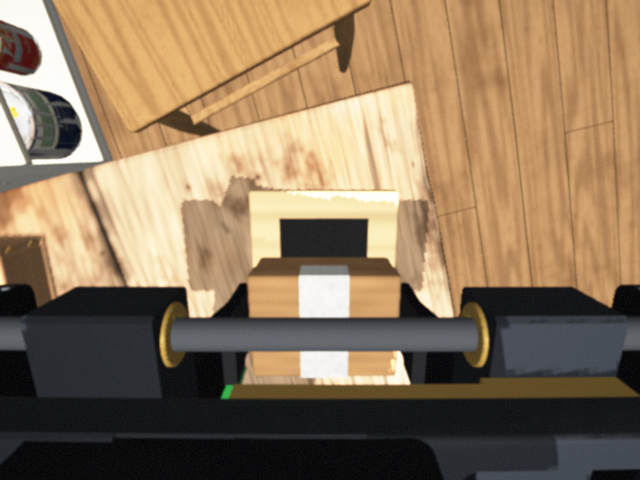

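The carton and board are both centred at u≈324 and their edges are parallel. I'm lowering and releasing.

Request:
carry_out:
  moves:
    - [0,0,0.6,0,0,0]
    - [0,0,0.6,0,0,0]
    - [0,0,0.6,0,0,0]
    - [0,0,0.35,0,0,0]
    - [0,0,0.2,0,0,0]
    - [0,0,0.1,0,0,0]
    - [0,0,0.03,0,0,0]
    - [0,0,0,0,0,0]

```text
time: 8.98
ee_pos: [0.4585, -0.2988, 0.0309]
eef_rot: [0.993, -0.122, 0.0, 0.0]
ft_force: [-4.1, 2.7, 9.8]
width: 0.0615
grip_force: 25.0
```

Request:
carry_out:
  moves:
    - [0,0,0,0,0,0]
    - [0,0,0,0,0,0]
    - [0,0,0,0,0,0]
    - [0,0,-0.3,0,0,0]
    - [0,0,-0.6,0,0,0]
    - [0,0,-1,0,0,0]
    - [0,0,-1,0,0,0]
    - [0,0,-1,0,0,0]
    - [0,0,-1,0,0,0]
  fingers: 80

```text
time: 10.1
ee_pos: [0.458, -0.2984, 0.2277]
eef_rot: [0.993, -0.122, 0.0, 0.0]
ft_force: [-0.0, -0.3, -0.2]
width: 0.0797
grip_force: 0.0
```

```bash
cat >> h.py <<'E'
def box(u0,u1,v0,v1):
    m=np.zeros((480,640),bool); m[v0:v1,u0:u1]=1; return m
def rects(p,m,lab,mn=60):
    n,l,st,ce=cv2.connectedComponentsWithStats(m.astype(np.uint8))
    for k in range(1,n):
        if st[k,4]<mn: continue
        q=p[l==k]; b=cv2.minAreaRect((q[:,:2]*1000).astype(np.float32))
        print(lab,st[k,4],'rect',np.round(b[0],1),np.round(b[1],1),round(b[2],1),'z',np.round(np.percentile(q[:,2],[5,50,95])*1000,1))
def reg(p,x0,x1,y0,y1,z0,z1): return (p[...,0]>x0)&(p[...,0]<x1)&(p[...,1]>y0)&(p[...,1]<y1)&(p[...,2]>z0)&(p[...,2]<z1)
E
python3 - <<'E'
from h import *
d=np.load('pics/t3.npz'); p=d['p']
rects(p,reg(p,.33,.57,.17,.4,.131,.15),'pile rim'); rects(p,reg(p,.38,.44,.2,.33,.12,.131),'carton')
rects(p,reg(p,.35,.6,-.12,.12,.037,.06),'home')
c=cam('wrist'); p=cloud(c); np.savez('pics/w4',p=p,i=c['pixels'])
rects(p,reg(p,.4,.52,-.37,-.23,.035,.05),'w carton'); rects(p,reg(p,.36,.56,-.4,-.2,.006,.02),'w board')
plan([.407,.2655,.236],5.6)
E
```

```text
pile rim 785 rect [440.4 274.4] [141.4 136.9] 5.5 z [131.7 136.  140.3]
carton 447 rect [407.9 265.9] [46.7 60.7] 6.7 z [123.1 127.2 130.3]
home 713 rect [468.3  -5.1] [137.9 141.4] 76.3 z [38.6 44.  48.9]
w carton 3250 rect [ 457.  -297.7] [61.8 46.8] 75.3 z [42.5 43.9 45.1]
w board 6085 rect [ 455.  -296.7] [110.5  90.4] 76.1 z [12.4 13.9 15.1]
t10.2 pos [ 0.46   -0.2993  0.2333] yaw -14.0 z-axis [ 0.007 -0.005 -1.   ] | shift [ -4.7  -13.38  -0.14] turn -2.45
```

Request:
carry_out:
  moves:
    - [-0.31,-0.89,0,0,0,0]
    - [-0.31,-0.89,0,0,0,0]
    - [-0.31,-0.89,0,0,0,0]
    - [-0.31,-0.89,0,0,0,0]
    - [-0.31,-0.89,0,0,0,0]
    - [-0.31,-0.89,0,0,0,0]
    - [-0.31,-0.89,0,0,0,0]
    - [-0.31,-0.89,0,0,0,0]
    - [-0.31,-0.89,0,0,0,0]
    - [-0.31,-0.89,0,0,0,0]
    - [-0.31,-0.89,0,0,0,0]
    - [-0.31,-0.89,0,0,0,0]
    - [-0.31,-0.89,0,0,0,0]
    - [-0.31,-0.89,0,0,0,0]
    - [-0.31,-0.89,0,0,0,0]
    - [0,0,0.45,0,0,-0.61]
    - [0,0,0.45,0,0,-0.61]
    - [0,0,0.45,0,0,-0.61]
    - [0,0,0.45,0,0,-0.62]
    - [0,0,0,0,0,0]
  fingers: 79

```text
time: 12.65
ee_pos: [0.4064, 0.2642, 0.1529]
eef_rot: [0.999, 0.049, -0.001, 0.0]
ft_force: [0.5, -0.5, -0.0]
width: 0.079
grip_force: 0.0
```

Run:
```python
from h import *
plan([.4075,.2657,.1155],5.6);print(read_state()['joint_positions'].round(2),read_state()['width'])
```

```text
t12.7 pos [0.4064 0.2642 0.1529] yaw 5.6 z-axis [-0.001 -0.001 -1.   ] | shift [ 0.03 -0.04  0.93] turn -0.00
[ 0.25  0.21 -1.    1.89  0.2   1.15 -2.29] 0.07903313121000084
```

Request:
carry_out:
  moves:
    - [0.03,-0.04,0.3,0,0,0]
    - [0,0,0.3,0,0,0]
    - [0,0,0.33,0,0,0]
    - [0,0,0,0,0,0]
  fingers: 76

```text
time: 13.15
ee_pos: [0.4073, 0.266, 0.115]
eef_rot: [0.999, 0.049, -0.001, 0.0]
ft_force: [0.3, 0.7, -0.3]
width: 0.0761
grip_force: 0.0
```

Request:
carry_out:
  moves:
    - [0,0,0,0,0,0]
    - [0,0,0,0,0,0]
    - [0,0,0,0,0,0]
    - [0,0,0,0,0,0]
    - [0,0,-0.3,0,0,0]
    - [0,0,-0.6,0,0,0]
    - [0,0,-0.9,0,0,0]
    - [0,0,-1,0,0,0]
    - [0,0,0,0,0,0]
  fingers: 50
  force: 25

```text
time: 14.28
ee_pos: [0.4091, 0.2673, 0.2313]
eef_rot: [0.999, 0.049, 0.002, -0.001]
ft_force: [-0.8, -0.5, -1.7]
width: 0.0615
grip_force: 25.0
```

Run:
```python
from h import *
plan([.4575,-.298,.230],-14)
```

```text
t14.3 pos [0.4091 0.2673 0.2313] yaw 5.6 z-axis [ 0.005  0.002 -1.   ] | shift [-0.17 14.18  0.02] turn 2.45
```

Request:
carry_out:
  moves:
    - [-0.01,0.88,0,0,0,0]
    - [-0.01,0.89,0,0,0,0]
    - [-0.01,0.88,0,0,0,0]
    - [-0.01,0.89,0,0,0,0]
    - [-0.01,0.88,0,0,0,0]
    - [-0.01,0.89,0,0,0,0]
    - [-0.01,0.88,0,0,0,0]
    - [-0.01,0.89,0,0,0,0]
    - [-0.01,0.88,0,0,0,0]
    - [-0.01,0.89,0,0,0,0]
    - [-0.01,0.88,0,0,0,0]
    - [-0.01,0.89,0,0,0,0]
    - [-0.01,0.88,0,0,0,0]
    - [-0.01,0.89,0,0,0,0]
    - [0,0.88,0,0,0,0]
    - [0,0.88,0,0,0,0]
    - [0,0,0.5,0,0,0.61]
    - [0,0,0.5,0,0,0.61]
    - [0,0,0.5,0,0,0.61]
    - [0,0,0.5,0,0,0.61]

```text
time: 16.77
ee_pos: [0.4569, -0.2972, 0.1467]
eef_rot: [0.992, -0.123, -0.001, -0.0]
ft_force: [-0.4, -0.6, -0.7]
width: 0.0618
grip_force: 25.0
```

Request:
carry_out:
  moves:
    - [0,0,0.6,0,0,0]
    - [0,0,0.5,0,0,0]
    - [0,0,0,0,0,0]
    - [0,0,0,0,0,0]

```text
time: 17.27
ee_pos: [0.4577, -0.2976, 0.1047]
eef_rot: [0.993, -0.121, 0.0, 0.0]
ft_force: [0.3, 0.9, -0.8]
width: 0.0617
grip_force: 25.0
```

Run:
```python
from h import *
plan([.4575,-.298,.0615],-14);s=read_state();print(s['width'])
c=cam('wrist'); p=cloud(c); np.savez('pics/w5',p=p,i=c['pixels'])
rects(p,reg(p,.4,.52,-.37,-.23,.11,.13)&box(150,500,200,320),'held part'); 
c=cam('top'); p=cloud(c)
rects(p,reg(p,.33,.57,.17,.4,.131,.15),'pile rim'); rects(p,reg(p,.38,.5,.2,.35,.085,.131),'floor',200)
rects(p,reg(p,.35,.6,-.12,.12,.037,.06),'home')
```

```text
t17.3 pos [ 0.4577 -0.2976  0.1047] yaw -13.9 z-axis [ 0. -0. -1.] | shift [-0.    0.01  1.08] turn 0.01
0.06174665964484307
held part 7617 rect [ 469.7 -300.2] [85.6 17.2] 76.2 z [112.5 118.  121.8]
pile rim 787 rect [440.4 274.3] [140.7 137.1] 5.7 z [131.9 135.9 140.3]
floor 2137 rect [440.  279.3] [129.1 119.9] 90.0 z [ 93.8  97.8 124.4]
home 725 rect [468.8  -5. ] [137.8 141.5] 76.3 z [38.5 44.2 49.1]
```

Request:
carry_out:
  moves:
    - [0,0,0.5,0,0,0]
    - [0,0,0.3,0,0,0]
    - [0,0,0.18,0,0,0]
    - [0,0,0.1,0,0,0]
    - [0,0,0,0,0,0]

```text
time: 18.0
ee_pos: [0.4577, -0.2976, 0.0611]
eef_rot: [0.993, -0.121, 0.0, 0.0]
ft_force: [0.1, 0.8, -1.1]
width: 0.0618
grip_force: 25.0
```

Request:
carry_out:
  moves:
    - [0,0,0,0,0,0]
    - [0,0,0,0,0,0]
    - [0,0,0,0,0,0]
    - [0,0,-0.3,0,0,0]
    - [0,0,-0.6,0,0,0]
    - [0,0,-1,0,0,0]
    - [0,0,-1,0,0,0]
    - [0,0,-1,0,0,0]
    - [0,0,-0.3,0,0,0]
    - [0,0,0,0,0,0]
  fingers: 80

```text
time: 19.25
ee_pos: [0.4577, -0.2976, 0.2297]
eef_rot: [0.993, -0.121, 0.001, 0.0]
ft_force: [-0.2, 0.3, -0.8]
width: 0.0801
grip_force: 0.0
```

Run:
```python
from h import *
plan([.4404,.2743,.23],95.6)
c=cam('wrist'); p=cloud(c)
rects(p,reg(p,.4,.52,-.37,-.23,.062,.082),'w carton2'); rects(p,reg(p,.36,.56,-.4,-.2,.006,.02),'w board')
```

```text
t19.2 pos [ 0.4577 -0.2976  0.2297] yaw -13.9 z-axis [ 0.001 -0.001 -1.   ] | shift [ -3.86 -13.77  -0.02] turn -13.69
w carton2 3876 rect [ 454.8 -296.1] [62.1 47. ] 76.1 z [72.3 73.9 75.1]
w board 4921 rect [ 455.1 -296.6] [110.3  90.3] 76.1 z [12.5 13.9 15.2]
```

Request:
carry_out:
  moves:
    - [-0.24,-0.86,0,0,0,0]
    - [-0.24,-0.86,0,0,0,0]
    - [-0.24,-0.86,0,0,0,0]
    - [-0.24,-0.86,0,0,0,0]
    - [-0.24,-0.86,0,0,0,0]
    - [-0.24,-0.86,0,0,0,0]
    - [-0.24,-0.86,0,0,0,0]
    - [-0.24,-0.86,0,0,0,0]
    - [-0.24,-0.86,0,0,0,0]
    - [-0.24,-0.86,0,0,0,0]
    - [-0.24,-0.86,0,0,0,0]
    - [-0.24,-0.86,0,0,0,0]
    - [-0.24,-0.86,0,0,0,0]
    - [-0.24,-0.86,0,0,0,0]
    - [-0.24,-0.86,0,0,0,0]
    - [-0.25,-0.87,0,0,0,0]
  fingers: 50

```text
time: 21.3
ee_pos: [0.4401, 0.2747, 0.2274]
eef_rot: [0.993, -0.121, -0.001, 0.0]
ft_force: [0.7, 0.0, 0.2]
width: 0.0498
grip_force: 0.0
```

Request:
carry_out:
  moves:
    - [0,0,0,0,0,-0.98]
    - [0,0,0,0,0,-0.98]
    - [0,0,0,0,0,-0.98]
    - [0,0,0,0,0,-0.98]
    - [0,0,0,0,0,-0.98]
    - [0,0,0,0,0,-0.98]
    - [0,0,0,0,0,-0.98]
    - [0,0,0,0,0,-0.98]
    - [0,0,0,0,0,-0.98]
    - [0,0,0,0,0,-0.98]
    - [0,0,0,0,0,-0.98]
    - [0,0,0,0,0,-0.98]
    - [0,0,0,0,0,-0.98]
    - [0,0,0,0,0,-0.95]
    - [0,0,0.8,0,0,0]
    - [0,0,0.8,0,0,0]
    - [0,0,0,0,0,0]

```text
time: 23.42
ee_pos: [0.439, 0.273, 0.1623]
eef_rot: [0.672, 0.741, -0.002, -0.001]
ft_force: [0.4, 0.2, 1.2]
width: 0.0501
grip_force: 0.0
```

Run:
```python
from h import *
plan([.4404,.2743,.121],95.6);s=read_state();print(s['width'],s['joint_positions'].round(2))
c=cam('wrist'); save('w6',c['pixels'])
```

```text
t23.4 pos [0.439  0.273  0.1623] yaw 95.6 z-axis [-0.005 -0.002 -1.   ] | shift [0.03 0.04 1.03] turn 0.00
0.05010488648595174 [ 0.38  0.39 -1.2   1.79  0.39  1.23 -0.84]
```

View pics/w6.png

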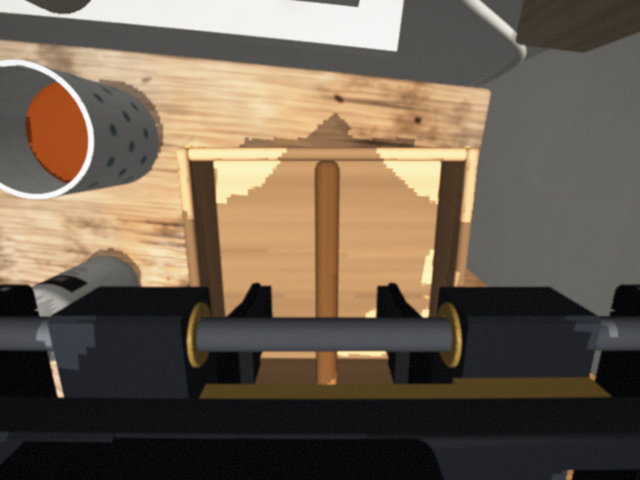

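The handle bar is at u≈327, midway between the fingers (250 and 405), and square with them. I grip and lift.

Request:
carry_out:
  moves:
    - [0.02,0.02,0.4,0,0,0]
    - [0,0,0.4,0,0,0]
    - [0,0,0.23,0,0,0]
    - [0,0,0,0,0,0]

```text
time: 23.98
ee_pos: [0.441, 0.2748, 0.123]
eef_rot: [0.672, 0.741, -0.001, -0.0]
ft_force: [-0.6, 0.3, 0.2]
width: 0.05
grip_force: 0.0
```

Request:
carry_out:
  moves:
    - [0,0,0,0,0,0]
    - [0,0,0,0,0,0]
    - [0,0,0,0,0,0]
    - [0,0,0,0,0,0]
    - [0,0,0,0,0,0]
    - [0,0,-0.2,0,0,0]
    - [0,0,-0.5,0,0,0]
    - [0,0,-0.7,0,0,0]
    - [0,0,-0.6,0,0,0]
    - [0,0,0,0,0,0]
  fingers: 5
  force: 45

```text
time: 25.22
ee_pos: [0.4422, 0.2758, 0.2061]
eef_rot: [0.672, 0.741, 0.002, 0.001]
ft_force: [-0.8, -0.4, -3.6]
width: 0.0117
grip_force: 45.0
```

Run:
```python
from h import *
plan([.4685,-.005,.2],76.2)
```

```text
t25.2 pos [0.4422 0.2758 0.2061] yaw 95.6 z-axis [ 0.003  0.001 -1.   ] | shift [-7.05 -0.03  0.15] turn 2.42
```

Request:
carry_out:
  moves:
    - [-0.87,0,0,0,0,0]
    - [-0.88,0,0,0,0,0]
    - [-0.88,0,0,0,0,0]
    - [-0.88,0,0,0,0,0]
    - [-0.88,0,0,0,0,0]
    - [-0.88,0,0,0,0,0]
    - [-0.88,0,0,0,0,0]
    - [-0.87,0,0,0,0,0]
    - [0,0,0.4,0,0,0.61]
    - [0,0,0.4,0,0,0.61]
    - [0,0,0.4,0,0,0.6]
    - [0,0,0.4,0,0,0.6]
    - [0,0,0,0,0,0]

```text
time: 26.85
ee_pos: [0.4677, -0.0044, 0.1386]
eef_rot: [0.786, 0.618, -0.001, -0.001]
ft_force: [-0.2, 0.0, -3.5]
width: 0.0114
grip_force: 45.0
```

Run:
```python
from h import *
plan([.4685,-.005,.077],76.2);print(read_state()['width'])
c=cam('wrist'); p=cloud(c); save('w7',c['pixels'])
rects(p,reg(p,.33,.6,-.15,.15,.037,.055),'home vis'); rects(p,reg(p,.33,.6,-.15,.15,.145,.165)&box(100,560,50,290),'held rim')
c=cam('top'); p=cloud(c)
rects(p,reg(p,.35,.6,-.12,.12,.037,.06),'home top');rects(p,reg(p,.33,.57,.17,.4,.085,.11),'pile mid rim'); rects(p,reg(p,.34,.54,.18,.36,.07,.085),'cartons')
```

```text
t26.9 pos [ 0.4677 -0.0044  0.1386] yaw 76.3 z-axis [-0.002  0.    -1.   ] | shift [-0.01  0.03  1.54] turn 0.01
0.011392294697598792
held rim 16057 rect [476.3  39. ] [ 56.  139.8] 76.3 z [147.3 153.7 155.4]
home top 105 rect [387.9  29.7] [81.3 28.2] 58.1 z [38.7 44.6 48.7]
pile mid rim 736 rect [437.4 273.9] [141.2 136.8] 6.3 z [85.6 89.7 94.4]
cartons 527 rect [472.  279.1] [ 62.2 122.9] 6.5 z [73.9 80.6 84.2]
cartons 65 rect [405.6 325.8] [34.  71.7] 66.9 z [71.  80.7 84.6]
cartons 430 rect [403.1 266.5] [47.  60.3] 4.8 z [76.1 81.1 84.3]
```

View pics/w7.png

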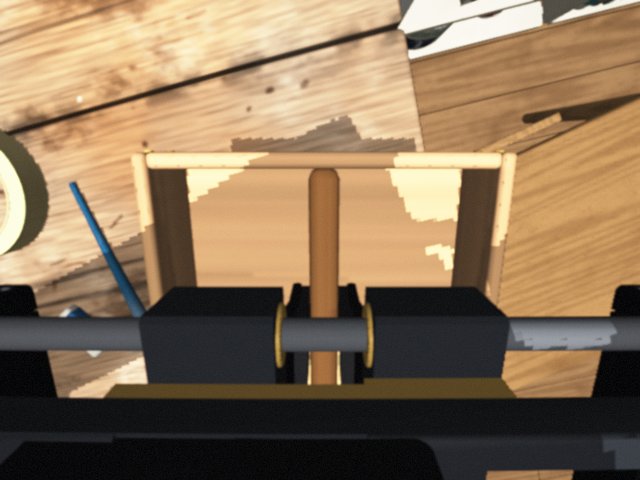

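Wrist view: the held tray is square in the jaws, bar at u≈322. Home is hidden underneath, so I check its visible edges from the top and scene cameras.

Run:
```python
from h import *
a=np.radians(-13.8); x=np.array([np.cos(a),np.sin(a)]); y=np.array([-np.sin(a),np.cos(a)]); o=np.array([.4685,-.005])
for n in('top','scene'):
    c=cam(n); p=cloud(c); m=reg(p,.3,.65,-.17,.17,.012,.055)
    q=(p[m][:,:2]-o)@np.c_[x,y]*1000
    m2=(np.abs(q)<110).all(1); q=q[m2]; z=p[m][m2][:,2]
    print(n,len(q),np.percentile(q,[1,5,50,95,99],axis=0).round(0).tolist(),z.min(),z.max())
```

```text
top 159 [[-91.0, -28.0], [-91.0, -25.0], [-89.0, 21.0], [-66.0, 48.0], [-60.0, 50.0]] 0.012175748340570669 0.05231871630845708
scene 1536 [[-96.0, -85.0], [-95.0, -82.0], [-59.0, -22.0], [2.0, 47.0], [40.0, 51.0]] 0.012037714121420962 0.05012059182835871
```

The scene and top views show home's edges shifted about 20 mm, so it has been knocked. I back off to measure it again.

Request:
carry_out:
  moves:
    - [0.5,0,-0.3,0,0,0]
    - [0.9,0,-0.3,0,0,0]
    - [0.9,0,0,0,0,0]
    - [0.9,0,0,0,0,0]
    - [0.9,0,0,0,0,0]
    - [0.9,0,0,0,0,0]
    - [0,0,0,0,0,0]

```text
time: 27.92
ee_pos: [0.5161, 0.1932, 0.1644]
eef_rot: [0.785, 0.619, 0.001, -0.001]
ft_force: [0.3, -0.8, -3.2]
width: 0.0113
grip_force: 45.0
```

Run:
```python
from h import *
c=cam('top'); p=cloud(c); rects(p,reg(p,.33,.6,-.16,.12,.037,.06),'home'); np.savez('pics/t8',p=p,i=c['pixels'])
c=cam('scene'); p=cloud(c); rects(p,reg(p,.33,.6,-.16,.12,.037,.06),'home s')
plan([.4685,-.005,.12],76.2)
```

```text
home 114 rect [496.  -70.7] [85.8 37.1] 46.2 z [40.9 44.3 48.9]
home s 854 rect [439.8 -15.9] [138.7 144.9] 76.6 z [37.7 42.6 47.1]
t28.0 pos [0.5165 0.1898 0.164 ] yaw 76.3 z-axis [ 0. -0. -1.] | shift [-5.01 -0.01  1.1 ] turn 0.01
```

Run:
```python
from h import *
p=np.load('pics/scene.npz')['p']; rects(p,reg(p,.33,.6,-.16,.12,.037,.06),'home s0')
c=cam('scene'); p=cloud(c); rects(p,reg(p,.33,.6,-.16,.12,.037,.06),'home s')
p=np.load('pics/t8.npz')['p']; q=p[reg(p,.33,.6,-.16,.12,.037,.06)][:,:2]*1000
print(q[np.argmax(q[:,0])],q[np.argmin(q[:,1])],q[np.argmin(q[:,0])],q[np.argmax(q[:,1])])
```

```text
home s0 847 rect [464.2  -2.5] [138.  145.5] 76.4 z [37.7 42.8 46.9]
home s 865 rect [440.  -15.9] [138.5 147.4] 76.6 z [37.7 43.  47.1]
[512.67026515 -27.24072076] [ 491.44416507 -100.31885365] [452.96331818 -88.79270128] [512.67026515 -27.24072076]
```

Request:
carry_out:
  moves:
    - [-0.8,-0.08,0,0,0,0]
    - [-0.8,-0.08,0,0,0,0]
    - [-0.8,-0.08,0,0,0,0]
    - [-0.8,-0.07,0,0,0,0]
    - [-0.8,-0.07,0,0,0,0]
    - [-0.8,-0.07,0,0,0,0]
    - [-0.77,-0.07,0,0,0,0]
    - [0,0,0.5,0,0,0]
    - [0,0,0.6,0,0,0]
    - [0,0,0.5,0,0,0]
    - [0,0,0,0,0,0]
    - [0,0,0,0,0,0]

```text
time: 29.58
ee_pos: [0.4435, -0.0221, 0.1006]
eef_rot: [0.787, 0.617, 0.0, 0.0]
ft_force: [0.2, -0.6, -1.5]
width: 0.0118
grip_force: 45.0
```

Run:
```python
from h import *
plan([.443,-.02,.077],76.3)
c=cam('scene'); p=cloud(c); rects(p,reg(p,.33,.6,-.16,.12,.012,.036),'home s'); rects(p,reg(p,.33,.6,-.16,.12,.095,.125),'held s')
```

```text
t29.6 pos [ 0.4435 -0.0221  0.1006] yaw 76.2 z-axis [ 0.001 -0.001 -1.   ] | shift [ 0.05 -0.02  0.59] turn -0.01
home s 449 rect [ 3.73e+02 -2.00e-01] [138.8  10.9] 77.2 z [13.3 24.1 35. ]
held s 999 rect [442.2 -19.4] [138.6 149.2] 76.2 z [ 96.8 108.6 115.8]
```

Request:
carry_out:
  moves:
    - [0.06,-0.05,0.2,0,0,0]
    - [0,0,0.2,0,0,0]
    - [0,0,0.1,0,0,0]
    - [0,0,0.07,0,0,0]
    - [0,0,0.04,0,0,0]
    - [0,0,0,0,0,0]

```text
time: 30.38
ee_pos: [0.4416, -0.0187, 0.0774]
eef_rot: [0.787, 0.617, -0.002, 0.0]
ft_force: [-22.7, -0.8, 47.1]
width: 0.0115
grip_force: 45.0
```

Run:
```python
from h import *
plan([.443,-.02,.076],76.3); print(read_state()['ft_force'])
```

```text
t30.4 pos [ 0.4416 -0.0187  0.0774] yaw 76.2 z-axis [-0.003 -0.002 -1.   ] | shift [-0.02  0.04  0.04] turn -0.01
[-22.69891689  -0.81689791  47.11176283]
```

Request:
carry_out:
  moves:
    - [0,0,-0.04,0,0,0]
    - [0,0,0,0,0,0]

```text
time: 30.62
ee_pos: [0.442, -0.0187, 0.0776]
eef_rot: [0.787, 0.617, -0.0, 0.0]
ft_force: [-6.1, -0.2, 12.4]
width: 0.0115
grip_force: 45.0
```

Request:
carry_out:
  moves:
    - [0,0,0,0,0,0]
    - [0,0,0,0,0,0]
    - [0,0,0,0,0,0]
    - [0,0,-0.3,0,0,0]
    - [0,0,-0.6,0,0,0]
    - [0,0,-1,0,0,0]
    - [0,0,-1,0,0,0]
    - [0,0,-0.5,0,0,0]
    - [0,0,0,0,0,0]
  fingers: 45

```text
time: 31.75
ee_pos: [0.4427, -0.0189, 0.2145]
eef_rot: [0.787, 0.617, 0.0, 0.002]
ft_force: [0.1, 0.5, -0.7]
width: 0.0448
grip_force: 0.0
```

Run:
```python
from h import *
c=cam('scene'); p=cloud(c); np.savez('pics/s9',p=p); rects(p,reg(p,.33,.6,-.16,.12,.084,.1),'stack rim s')
rects(p,reg(p,.33,.6,-.16,.12,.05,.08),'upper'); rects(p,reg(p,.33,.6,-.16,.12,.01,.04),'lower')
c=cam('wrist'); p=cloud(c); rects(p,reg(p,.33,.6,-.16,.12,.085,.1),'stack rim w'); rects(p,reg(p,.33,.6,-.16,.12,.03,.05),'low w')
c=cam('top'); p=cloud(c); rects(p,reg(p,.33,.6,-.16,.12,.07,.1),'stack rim t'); rects(p,reg(p,.33,.57,.17,.4,.085,.11),'pile mid rim'); 
i=cv2.cvtColor(c['pixels'],cv2.COLOR_RGB2BGR); save('t9',cv2.resize(c['pixels'][170:260,165:365],None,fx=4,fy=4))
s=read_state(); plan([.472,.275,.2],6); print(s['ft_force'])
```

```text
stack rim s 842 rect [440.1 -16. ] [138.3 147.2] 76.6 z [84.7 89.  93.1]
upper 681 rect [494.3 -31.6] [129.7  41.9] 67.9 z [50.7 60.3 78. ]
upper 697 rect [419.5 -11.2] [127.   47.5] 75.0 z [50.6 58.7 78.2]
upper 604 rect [372.8   0.7] [137.    9.9] 76.9 z [51.1 65.6 78.6]
lower 569 rect [ 3.74e+02 -2.00e-01] [138.6   9.7] 76.9 z [11.5 25.5 38.6]
stack rim w 7072 rect [441.3 -13. ] [133.1 140.6] 76.2 z [86.9 92.4 94.5]
low w 767 rect [ 374.4 -146. ] [28.  56.5] 89.4 z [30.7 32.  33.1]
stack rim t 120 rect [432.   54.4] [19.9 92.2] 89.8 z [74.8 89.6 94.3]
pile mid rim 734 rect [437.6 273.6] [141.4 137.8] 6.9 z [85.6 89.8 94.5]
t31.9 pos [ 0.4413 -0.0188  0.2123] yaw 76.2 z-axis [-0.001 -0.    -1.   ] | shift [ 7.32 -1.    0.31] turn 8.78
[ 0.23263232 -0.35018591  0.29158048]
```

View pics/t9.png

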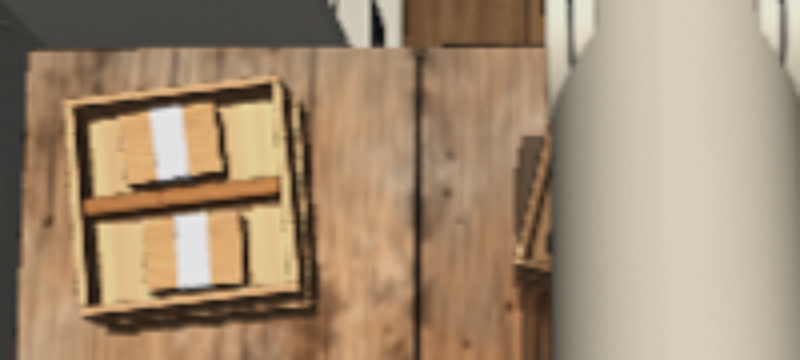

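The top crop shows a carton in each compartment of the middle tray, at crop (172,143) and (193,250). The stack on home is flush.

```bash
cat >> h.py <<'E'
def incomp(p,o,yaw,zu,lab):
    "carton tops in the two compartments of a tray at o (m), underside height zu"
    a=np.radians(yaw); q=(p[...,:2]-np.array(o))@np.array([[np.cos(a),-np.sin(a)],[np.sin(a),np.cos(a)]])
    for s in (1,-1):
        m=(abs(q[...,0]-s*.0335)<.0285)&(abs(q[...,1])<.060)&(abs(p[...,2]-zu-.036)<.008)
        m=cv2.morphologyEx(m.astype(np.uint8),cv2.MORPH_OPEN,np.ones((5,5),np.uint8))
        rects(p,m>0,lab+(' far' if s>0 else ' near'),100)
E
python3 - <<'E'
from h import *
c=cam('top'); p=cloud(c); incomp(p,(.4375,.2737),6.6,.046,'mid')
E
```

```text
mid far 430 rect [472.7 282. ] [48.2 62.7] 9.0 z [77.1 81.6 85.6]
mid near 438 rect [403.1 266.4] [46.8 59.8] 5.0 z [77.8 81.4 85.6]
```

Request:
carry_out:
  moves:
    - [0.83,-0.12,0,0,0,0]
    - [0.83,-0.12,0,0,0,0]
    - [0.83,-0.12,0,0,0,0]
    - [0.83,-0.12,0,0,0,0]
    - [0.83,-0.12,0,0,0,0]
    - [0.83,-0.12,0,0,0,0]
    - [0.83,-0.11,0,0,0,0]
    - [0.83,-0.11,0,0,0,0]
    - [0.85,-0.11,0,0,0,0]
    - [0,0,0,0,0,0.95]
    - [0,0,0,0,0,0.95]
    - [0,0,0,0,0,0.95]
    - [0,0,0,0,0,0.95]
    - [0,0,0.5,0,0,0.95]
    - [0,0,0.5,0,0,0.95]
    - [0,0,0.5,0,0,0.95]
    - [0,0,0.5,0,0,0.95]
    - [0,0,0.4,0,0,0.92]
    - [0,0,0,0,0,0]
    - [0,0,0,0,0,0]
  fingers: 76
  force: 25

```text
time: 34.45
ee_pos: [0.4722, 0.2825, 0.117]
eef_rot: [0.997, 0.072, -0.0, -0.0]
ft_force: [-0.1, -0.1, 1.0]
width: 0.0759
grip_force: 0.0
```

Run:
```python
from h import *
plan([.4727,.2815,.0695],8);print(read_state()['joint_positions'].round(2))
```

```text
t34.5 pos [0.4722 0.2825 0.117 ] yaw 8.3 z-axis [-0.  0. -1.] | shift [0.01 0.03 1.19] turn 0.03
[ 0.15  0.42 -0.93  1.76  0.37  1.14 -2.32]
```

Request:
carry_out:
  moves:
    - [0.01,0.03,0.4,0,0,0]
    - [0,0,0.4,0,0,0]
    - [0,0,0.38,0,0,0]
    - [0,0,0,0,0,0]

```text
time: 34.95
ee_pos: [0.4721, 0.2807, 0.0683]
eef_rot: [0.998, 0.071, -0.001, 0.0]
ft_force: [-0.7, -0.2, -0.5]
width: 0.0755
grip_force: 0.0
```

Request:
carry_out:
  moves:
    - [0,0,0,0,0,0]
    - [0,0,0,0,0,0]
    - [0,0,0,0,0,0]
    - [0,0,0,0,0,0]
    - [0,0,-0.3,0,0,0]
    - [0,0,-0.6,0,0,0]
    - [0,0,-1,0,0,0]
    - [0,0,-1,0,0,0]
    - [0,0,-1,0,0,0]
    - [0,0,0,0,0,0]
  fingers: 50

```text
time: 36.2
ee_pos: [0.4738, 0.282, 0.2293]
eef_rot: [0.998, 0.07, 0.003, -0.001]
ft_force: [-0.0, -0.3, -1.2]
width: 0.0615
grip_force: 25.0
```

Run:
```python
from h import *
plan([.4575,-.298,.225],-14)
```

```text
t36.2 pos [0.4738 0.282  0.2293] yaw 8.1 z-axis [ 0.005  0.002 -1.   ] | shift [-2.44 14.3   0.08] turn 2.76
```

Request:
carry_out:
  moves:
    - [-0.15,0.89,0,0,0,0]
    - [-0.15,0.89,0,0,0,0]
    - [-0.15,0.89,0,0,0,0]
    - [-0.15,0.89,0,0,0,0]
    - [-0.15,0.89,0,0,0,0]
    - [-0.15,0.89,0,0,0,0]
    - [-0.15,0.89,0,0,0,0]
    - [-0.15,0.89,0,0,0,0]
    - [-0.15,0.89,0,0,0,0]
    - [-0.15,0.89,0,0,0,0]
    - [-0.15,0.89,0,0,0,0]
    - [-0.15,0.89,0,0,0,0]
    - [-0.15,0.89,0,0,0,0]
    - [-0.15,0.89,0,0,0,0]
    - [-0.15,0.91,0,0,0,0]
    - [-0.17,0.91,0,0,0,0]
    - [0,0,0.4,0,0,0.69]
    - [0,0,0.4,0,0,0.69]
    - [0,0,0.4,0,0,0.69]
    - [0,0,0.4,0,0,0.69]

```text
time: 38.7
ee_pos: [0.4566, -0.2978, 0.1606]
eef_rot: [0.992, -0.124, -0.001, -0.0]
ft_force: [-0.2, -0.2, -1.1]
width: 0.0614
grip_force: 25.0
```

Request:
carry_out:
  moves:
    - [0,0,0.4,0,0,0]
    - [0,0,0.4,0,0,0]
    - [0,0,0,0,0,0]
    - [0,0,0,0,0,0]

```text
time: 39.2
ee_pos: [0.4574, -0.2982, 0.1302]
eef_rot: [0.993, -0.122, 0.0, 0.0]
ft_force: [0.3, 0.2, -1.1]
width: 0.0617
grip_force: 25.0
```

Run:
```python
from h import *
plan([.4575,-.298,.0913],-14);print(read_state()['width'])
c=cam('top'); p=cloud(c); incomp(p,(.4375,.2737),6.6,.046,'mid');rects(p,reg(p,.33,.57,.17,.4,.085,.11),'pile mid rim');rects(p,reg(p,.33,.6,-.16,.12,.084,.1),'home stack t')
```

```text
t39.2 pos [ 0.4574 -0.2982  0.1302] yaw -14.0 z-axis [ 0.001 -0.    -1.   ] | shift [-0.   -0.01  0.97] turn 0.00
0.06165773376036935
mid near 442 rect [403.2 266.6] [47.2 60.2] 5.0 z [77.2 81.4 85.6]
pile mid rim 718 rect [437.8 273.6] [141.9 137.3] 6.1 z [85.7 89.8 94.6]
home stack t 761 rect [443.3 -17.9] [138.2 141.4] 76.2 z [85.2 90.2 94.9]
```

Request:
carry_out:
  moves:
    - [0,0,0.4,0,0,0]
    - [0,0,0.3,0,0,0]
    - [0,0,0.17,0,0,0]
    - [0,0,0.1,0,0,0]
    - [0,0,0,0,0,0]

```text
time: 39.88
ee_pos: [0.4573, -0.2981, 0.0909]
eef_rot: [0.993, -0.122, 0.0, -0.0]
ft_force: [-0.6, -0.2, -0.3]
width: 0.0619
grip_force: 25.0
```

Request:
carry_out:
  moves:
    - [0,0,0,0,0,0]
    - [0,0,0,0,0,0]
    - [0,0,0,0,0,0]
    - [0,0,-0.3,0,0,0]
    - [0,0,-0.6,0,0,0]
    - [0,0,-1,0,0,0]
    - [0,0,-1,0,0,0]
    - [0,0,-0.5,0,0,0]
    - [0,0,0,0,0,0]
  fingers: 80

```text
time: 41.0
ee_pos: [0.458, -0.2985, 0.2292]
eef_rot: [0.993, -0.122, 0.002, 0.001]
ft_force: [0.5, -0.0, -0.6]
width: 0.0804
grip_force: 0.0
```

Run:
```python
from h import *
plan([.4032,.2666,.2275],5.6)
c=cam('wrist'); p=cloud(c)
rects(p,reg(p,.4,.52,-.37,-.23,.092,.112),'w carton3'); rects(p,reg(p,.36,.56,-.4,-.2,.006,.02),'w board')
```

```text
t41.0 pos [ 0.458  -0.2985  0.2292] yaw -14.0 z-axis [ 0.003 -0.002 -1.   ] | shift [-4.750e+00 -1.337e+01  1.000e-02] turn -2.45
w carton3 4669 rect [ 455.5 -297. ] [62.  46.7] 76.1 z [102.4 103.9 105.1]
w board 4346 rect [ 455.  -296.6] [110.4  90.5] 76.1 z [12.4 13.9 15.2]
```

Request:
carry_out:
  moves:
    - [-0.31,-0.89,0,0,0,0]
    - [-0.32,-0.89,0,0,0,0]
    - [-0.31,-0.89,0,0,0,0]
    - [-0.32,-0.89,0,0,0,0]
    - [-0.31,-0.89,0,0,0,0]
    - [-0.32,-0.89,0,0,0,0]
    - [-0.31,-0.89,0,0,0,0]
    - [-0.32,-0.89,0,0,0,0]
    - [-0.31,-0.89,0,0,0,0]
    - [-0.32,-0.89,0,0,0,0]
    - [-0.31,-0.89,0,0,0,0]
    - [-0.32,-0.89,0,0,0,0]
    - [-0.31,-0.89,0,0,0,0]
    - [-0.32,-0.89,0,0,0,0]
    - [-0.32,-0.9,0,0,0,0]
    - [0,0,0.7,0,0,-0.61]
    - [0,0,0.7,0,0,-0.61]
    - [0,0,0.7,0,0,-0.61]
    - [0,0,0.6,0,0,-0.62]
    - [0,0,0,0,0,0]
  fingers: 76

```text
time: 43.55
ee_pos: [0.4014, 0.2654, 0.117]
eef_rot: [0.999, 0.049, -0.002, 0.0]
ft_force: [-0.0, -0.2, 0.5]
width: 0.0758
grip_force: 0.0
```

Run:
```python
from h import *
plan([.4032,.2666,.0695],5.6)
```

```text
t43.5 pos [0.4014 0.2654 0.117 ] yaw 5.6 z-axis [-0.004 -0.001 -1.   ] | shift [ 0.05 -0.03  1.19] turn -0.00
```

Request:
carry_out:
  moves:
    - [0.02,-0.02,0.4,0,0,0]
    - [0,0,0.4,0,0,0]
    - [0,0,0.38,0,0,0]
    - [0,0,0,0,0,0]

```text
time: 44.05
ee_pos: [0.403, 0.2667, 0.0705]
eef_rot: [0.999, 0.049, -0.001, 0.0]
ft_force: [0.9, -0.2, -0.9]
width: 0.0762
grip_force: 0.0
```

Request:
carry_out:
  moves:
    - [0,0,0,0,0,0]
    - [0,0,0,0,0,0]
    - [0,0,0,0,0,0]
    - [0,0,0,0,0,0]
    - [0,0,-0.3,0,0,0]
    - [0,0,-0.6,0,0,0]
    - [0,0,-1,0,0,0]
    - [0,0,-1,0,0,0]
    - [0,0,-1,0,0,0]
    - [0,0,0,0,0,0]
    - [0,0,0,0,0,0]
  fingers: 50

```text
time: 45.42
ee_pos: [0.4035, 0.2666, 0.2273]
eef_rot: [0.999, 0.049, -0.0, 0.0]
ft_force: [-0.0, 0.4, -0.7]
width: 0.0618
grip_force: 25.0
```

Run:
```python
from h import *
plan([.4573,-.298,.225],-14)
```

```text
t45.4 pos [0.4035 0.2666 0.2273] yaw 5.6 z-axis [-0.    -0.001 -1.   ] | shift [-0.03 14.18  0.07] turn 2.45
```

Request:
carry_out:
  moves:
    - [0,0.88,0,0,0,0]
    - [0,0.89,0,0,0,0]
    - [0,0.88,0,0,0,0]
    - [0,0.89,0,0,0,0]
    - [0,0.88,0,0,0,0]
    - [0,0.89,0,0,0,0]
    - [0,0.88,0,0,0,0]
    - [0,0.89,0,0,0,0]
    - [0,0.88,0,0,0,0]
    - [0,0.89,0,0,0,0]
    - [0,0.88,0,0,0,0]
    - [0,0.89,0,0,0,0]
    - [0,0.89,0,0,0,0]
    - [0,0.89,0,0,0,0]
    - [0,0.89,0,0,0,0]
    - [-0.03,0.89,0,0,0,0]
    - [0,0,0.3,0,0,0.61]
    - [0,0,0.3,0,0,0.61]
    - [0,0,0.3,0,0,0.61]
    - [0,0,0.3,0,0,0.61]

```text
time: 47.92
ee_pos: [0.457, -0.297, 0.1776]
eef_rot: [0.992, -0.123, -0.001, -0.001]
ft_force: [-0.4, 1.2, -0.1]
width: 0.0619
grip_force: 25.0
```

Request:
carry_out:
  moves:
    - [0,0,0.4,0,0,0]
    - [0,0,0.2,0,0,0]
    - [0,0,0,0,0,0]
    - [0,0,0,0,0,0]

```text
time: 48.42
ee_pos: [0.458, -0.2977, 0.1561]
eef_rot: [0.993, -0.121, 0.0, 0.0]
ft_force: [-0.5, -0.9, -0.6]
width: 0.0621
grip_force: 25.0
```

Run:
```python
from h import *
plan([.4573,-.298,.1213],-14);print(read_state()['width'])
c=cam('top'); p=cloud(c); incomp(p,(.4375,.2737),6.3,.046,'mid');rects(p,reg(p,.33,.57,.17,.4,.085,.11),'pile mid rim');rects(p,reg(p,.33,.6,-.16,.12,.084,.1),'home stack t')
```

```text
t48.4 pos [ 0.458  -0.2977  0.1561] yaw -13.9 z-axis [ 0.001 -0.    -1.   ] | shift [-0.01  0.01  0.87] turn 0.01
0.06211671569539829
pile mid rim 727 rect [437.6 273.4] [141.9 137.3] 6.1 z [85.7 89.9 94.4]
home stack t 774 rect [443.5 -18.1] [138.2 141.4] 76.5 z [84.9 90.  94.6]
```

Request:
carry_out:
  moves:
    - [0,0,0.4,0,0,0]
    - [0,0,0.25,0,0,0]
    - [0,0,0.12,0,0,0]
    - [0,0,0.1,0,0,0]
    - [0,0,0,0,0,0]

```text
time: 49.1
ee_pos: [0.4587, -0.2977, 0.122]
eef_rot: [0.993, -0.121, 0.001, 0.0]
ft_force: [-0.6, 1.4, 6.1]
width: 0.062
grip_force: 25.0
```

Request:
carry_out:
  moves:
    - [0,0,0,0,0,0]
    - [0,0,0,0,0,0]
    - [0,0,0,0,0,0]
    - [0,0,-0.3,0,0,0]
    - [0,0,-0.6,0,0,0]
    - [0,0,-1,0,0,0]
    - [0,0,-0.8,0,0,0]
    - [0,0,0,0,0,0]
    - [0,0,0,0,0,0]
  fingers: 80

```text
time: 50.22
ee_pos: [0.4575, -0.2975, 0.2288]
eef_rot: [0.993, -0.121, -0.0, 0.0]
ft_force: [-0.8, -1.2, -0.9]
width: 0.0797
grip_force: 0.0
```

Run:
```python
from h import *
plan([.4376,.2735,.23],96.2)
c=cam('wrist'); p=cloud(c)
rects(p,reg(p,.4,.52,-.37,-.23,.122,.142),'w carton4'); rects(p,reg(p,.36,.56,-.4,-.2,.006,.02),'w board')
```

```text
t50.2 pos [ 0.4575 -0.2975  0.2288] yaw -13.9 z-axis [-0. -0. -1.] | shift [ -3.92 -13.73  -0.03] turn -13.77
w carton4 5796 rect [ 456.  -296.3] [62.1 46.6] 75.7 z [132.4 133.9 135.1]
w board 3940 rect [ 455.7 -296.7] [110.2  89.2] 76.0 z [12.4 13.8 15.1]
```

Request:
carry_out:
  moves:
    - [-0.24,-0.86,0,0,0,0]
    - [-0.25,-0.86,0,0,0,0]
    - [-0.24,-0.86,0,0,0,0]
    - [-0.25,-0.86,0,0,0,0]
    - [-0.24,-0.86,0,0,0,0]
    - [-0.25,-0.86,0,0,0,0]
    - [-0.24,-0.86,0,0,0,0]
    - [-0.25,-0.86,0,0,0,0]
    - [-0.24,-0.86,0,0,0,0]
    - [-0.25,-0.86,0,0,0,0]
    - [-0.24,-0.86,0,0,0,0]
    - [-0.25,-0.86,0,0,0,0]
    - [-0.24,-0.86,0,0,0,0]
    - [-0.25,-0.86,0,0,0,0]
    - [-0.24,-0.85,0,0,0,0]
    - [-0.25,-0.85,0,0,0,0]
  fingers: 50

```text
time: 52.28
ee_pos: [0.4376, 0.274, 0.2276]
eef_rot: [0.993, -0.121, -0.001, 0.0]
ft_force: [0.3, -0.7, 0.0]
width: 0.0497
grip_force: 0.0
```

Request:
carry_out:
  moves:
    - [0,0,0,0,0,-0.98]
    - [0,0,0,0,0,-0.98]
    - [0,0,0,0,0,-0.98]
    - [0,0,0,0,0,-0.98]
    - [0,0,0,0,0,-0.98]
    - [0,0,0,0,0,-0.98]
    - [0,0,0,0,0,-0.98]
    - [0,0,0,0,0,-0.98]
    - [0,0,0,0,0,-0.98]
    - [0,0,0,0,0,-0.98]
    - [0,0,0.6,0,0,-0.98]
    - [0,0,0.6,0,0,-0.98]
    - [0,0,0.6,0,0,-1]
    - [0,0,0.6,0,0,-1]
    - [0,0,0.4,0,0,0]
    - [0,0,0,0,0,0]
    - [0,0,0,0,0,0]

```text
time: 54.4
ee_pos: [0.4381, 0.274, 0.1176]
eef_rot: [0.669, 0.743, 0.0, 0.0]
ft_force: [-0.5, 0.3, -2.0]
width: 0.05
grip_force: 0.0
```

Run:
```python
from h import *
plan([.4376,.2735,.0755],96.2);s=read_state();print(s['width'])
c=cam('scene'); p=cloud(c); rects(p,reg(p,.33,.6,-.16,.12,.084,.1),'stack s')
c=cam('top'); p=cloud(c); rects(p,reg(p,.33,.6,-.16,.12,.084,.1),'home stack t')
c=cam('wrist'); p=cloud(c); save('w10',c['pixels']); rects(p,reg(p,.3,.6,.15,.42,.085,.1)&box(100,560,50,290),'mid rim w')
```

```text
t54.4 pos [0.4381 0.274  0.1176] yaw 96.1 z-axis [ 0.001  0.    -1.   ] | shift [-0.01 -0.02  1.05] turn -0.02
0.050034119838356025
stack s 835 rect [439.5 -16.1] [137.9 147.3] 76.0 z [84.6 89.  92.9]
home stack t 509 rect [468.4 -24. ] [138.3  91.1] 76.4 z [84.8 89.5 94.4]
mid rim w 10990 rect [431.8 310.7] [140.4  70.8] 6.5 z [87.  92.8 94.5]
```

View pics/w10.png

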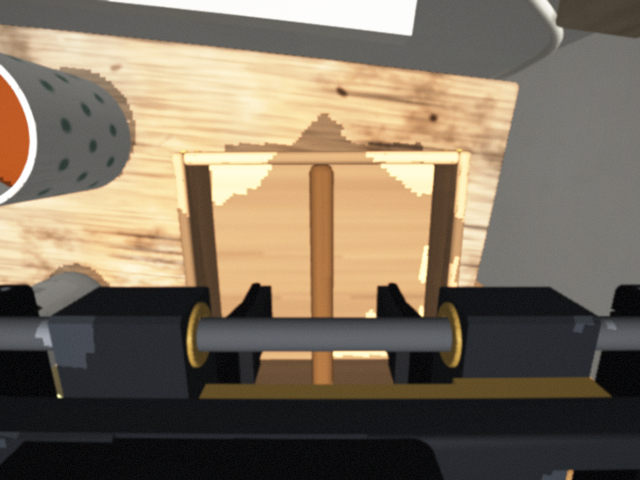

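Bar at u≈321 between fingers 255–400: good. I grip and lift the middle tray.

Request:
carry_out:
  moves:
    - [-0.01,-0.03,0.4,0,0,0]
    - [0,0,0.4,0,0,0]
    - [0,0,0.22,0,0,0]
    - [0,0,0,0,0,0]

```text
time: 55.05
ee_pos: [0.4362, 0.2729, 0.0752]
eef_rot: [0.668, 0.744, -0.001, -0.0]
ft_force: [0.3, -0.1, 0.8]
width: 0.05
grip_force: 0.0
```

Request:
carry_out:
  moves:
    - [0,0,0,0,0,0]
    - [0,0,0,0,0,0]
    - [0,0,0,0,0,0]
    - [0,0,0,0,0,0]
    - [0,0,0,0,0,0]
    - [0,0,-0.2,0,0,0]
    - [0,0,-0.5,0,0,0]
    - [0,0,-0.8,0,0,0]
    - [0,0,-0.8,0,0,0]
    - [0,0,-0.8,0,0,0]
    - [0,0,0,0,0,0]
    - [0,0,0,0,0,0]
  fingers: 5
  force: 45

```text
time: 56.55
ee_pos: [0.4366, 0.2727, 0.1998]
eef_rot: [0.668, 0.744, -0.0, 0.0]
ft_force: [-0.7, 0.3, -2.8]
width: 0.0117
grip_force: 45.0
```

Run:
```python
from h import *
plan([.442,-.019,.2],76.2); print(read_state()['width'])
c=cam('wrist'); p=cloud(c); rects(p,reg(p,.3,.6,.15,.42,.185,.225)&box(100,560,50,290),'held rim w')
```

```text
t56.5 pos [0.4366 0.2727 0.1998] yaw 96.1 z-axis [-0.    -0.001 -1.   ] | shift [-7.27 -0.64  0.  ] turn 2.49
0.011695424613298571
held rim w 22148 rect [430.6 313.8] [139.8  64.1] 6.3 z [189.9 214.2 217.9]
```

Request:
carry_out:
  moves:
    - [-0.91,-0.08,0,0,0,0]
    - [-0.91,-0.08,0,0,0,0]
    - [-0.91,-0.08,0,0,0,0]
    - [-0.91,-0.08,0,0,0,0]
    - [-0.91,-0.08,0,0,0,0]
    - [-0.91,-0.08,0,0,0,0]
    - [-0.91,-0.08,0,0,0,0]
    - [-0.9,-0.08,0,0,0,0]
    - [0,0,0.3,0,0,0.62]
    - [0,0,0.3,0,0,0.62]
    - [0,0,0.3,0,0,0.62]
    - [0,0,0.3,0,0,0.62]
    - [0,0,0,0,0,0]
    - [0,0,0,0,0,0]

```text
time: 58.35
ee_pos: [0.4423, -0.0186, 0.1522]
eef_rot: [0.786, 0.619, -0.0, -0.0]
ft_force: [0.8, -0.3, -1.6]
width: 0.0115
grip_force: 45.0
```

Run:
```python
from h import *
plan([.442,-.019,.123],76.3); print(read_state()['width'])
c=cam('scene'); p=cloud(c); rects(p,reg(p,.33,.6,-.16,.14,.158,.175),'held s'); rects(p,reg(p,.33,.4,-.16,.12,.05,.08),'upper'); rects(p,reg(p,.33,.4,-.16,.12,.01,.04),'lower')
c=cam('top'); p=cloud(c); rects(p,reg(p,.33,.57,.17,.4,.037,.06),'foot rim')
```

```text
t58.4 pos [ 0.4423 -0.0186  0.1522] yaw 76.4 z-axis [-0.  0. -1.] | shift [-0.01 -0.01  0.73] turn 0.02
0.01152688987638252
held s 706 rect [439.6 -14.5] [138.5 146.6] 76.4 z [158.7 165.5 168.7]
upper 605 rect [372.9   0.8] [137.   10.4] 76.0 z [51.5 65.4 78.4]
lower 562 rect [374.3  -0.4] [138.6  10.3] 77.4 z [11.4 24.7 38.3]
foot rim 747 rect [437.6 271.4] [141.5 136.9] 4.7 z [38.2 43.5 48.6]
```

Request:
carry_out:
  moves:
    - [-0.03,0,0.3,0,0,0]
    - [0,0,0.25,0,0,0]
    - [0,0,0.12,0,0,0]
    - [0,0,0.05,0,0,0]
    - [0,0,0.03,0,0,0]
    - [0,0,0,0,0,0]

```text
time: 59.2
ee_pos: [0.4423, -0.0199, 0.1223]
eef_rot: [0.786, 0.618, 0.0, 0.0]
ft_force: [0.1, -0.8, -2.7]
width: 0.0117
grip_force: 45.0
```

Request:
carry_out:
  moves:
    - [0,0,0,0,0,0]
    - [0,0,0,0,0,0]
    - [0,0,0,0,0,0]
    - [0,0,-0.3,0,0,0]
    - [0,0,-0.6,0,0,0]
    - [0,0,-0.8,0,0,0]
    - [0,0,-0.8,0,0,0]
    - [0,0,0,0,0,0]
  fingers: 45

```text
time: 60.2
ee_pos: [0.4435, -0.0199, 0.2245]
eef_rot: [0.786, 0.618, 0.0, 0.002]
ft_force: [-0.4, 0.1, -0.1]
width: 0.0447
grip_force: 0.0
```

Run:
```python
from h import *
s=read_state(); print(s['ft_force'])
c=cam('scene'); p=cloud(c); rects(p,reg(p,.33,.6,-.16,.14,.130,.145),'top rim s'); rects(p,reg(p,.33,.4,-.16,.12,.1,.125),'u2');rects(p,reg(p,.33,.4,-.16,.12,.05,.08),'upper'); rects(p,reg(p,.33,.4,-.16,.12,.01,.04),'lower')
c=cam('top'); p=cloud(c); rects(p,reg(p,.33,.57,.17,.4,.037,.06),'foot rim'); incomp(p,(.4376,.2714),5,0,'foot')
save('t11',cv2.resize(c['pixels'][170:260,165:365],None,fx=4,fy=4))
plan([.47,.275,.2],5)
```

```text
[-0.44259283  0.13456893 -0.1022803 ]
top rim s 882 rect [439.3 -16.1] [138.1 149.5] 76.6 z [130.6 135.  138.9]
u2 546 rect [ 3.736e+02 -1.000e-01] [137.9  10. ] 77.0 z [101.3 112.7 123.6]
upper 607 rect [373.4   0.6] [137.    9.7] 77.1 z [51.3 65.5 78.4]
lower 556 rect [374.1   0.9] [136.2  10.7] 77.3 z [11.8 25.  38.6]
foot rim 743 rect [437.6 271. ] [140.8 136.7] 4.9 z [38.2 43.6 48.9]
foot far 368 rect [469.6 268.6] [45.6 60. ] 6.4 z [31.5 35.3 39.3]
t60.3 pos [ 0.4422 -0.0202  0.2223] yaw 76.3 z-axis [ 0.    -0.002 -1.   ] | shift [ 7.34 -1.08  0.55] turn 8.91
```

View pics/t11.png

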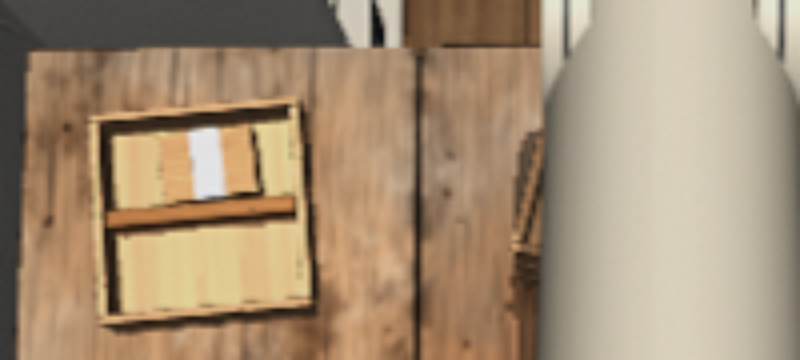

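Top crop: the foot tray holds one carton at crop (208,162); the near compartment is empty. The three-tray stack is flush.

Request:
carry_out:
  moves:
    - [0.9,-0.13,0,0,0,0]
    - [0.9,-0.13,0,0,0,0]
    - [0.9,-0.13,0,0,0,0]
    - [0.9,-0.13,0,0,0,0]
    - [0.9,-0.13,0,0,0,0]
    - [0.9,-0.13,0,0,0,0]
    - [0.9,-0.14,0,0,0,0]
    - [0.87,-0.14,0,0,0,0]
    - [0,0,0,0,0,0.98]
    - [0,0,0,0,0,0.98]
    - [0,0,0.5,0,0,0.98]
    - [0,0,0.5,0,0,0.98]
    - [0,0,0.5,0,0,0.98]
    - [0,0,0.5,0,0,0.98]
    - [0,0,0.5,0,0,0.98]
    - [0,0,0.5,0,0,0.98]
    - [0,0,0.4,0,0,0.97]
    - [0,0,0.3,0,0,0]
    - [0,0,0,0,0,0]
    - [0,0,0,0,0,0]
  fingers: 74
  force: 25

```text
time: 62.8
ee_pos: [0.4689, 0.269, 0.0744]
eef_rot: [0.999, 0.052, 0.0, -0.0]
ft_force: [0.7, 0.5, -0.0]
width: 0.074
grip_force: 0.0
```

Run:
```python
from h import *
plan([.4696,.2686,.0235],5.7); c=cam('wrist'); p=cloud(c); rects(p,reg(p,.42,.5,.2,.34,.03,.04)&box(180,460,180,325),'carton part w')
```

```text
t62.8 pos [0.4689 0.269  0.0744] yaw 5.9 z-axis [ 0.  0. -1.] | shift [0.02 0.01 1.27] turn 0.03
carton part w 282 rect [485.8 215.8] [28.5  1. ] 4.8 z [30.5 35.2 39.5]
carton part w 8634 rect [470.  272.8] [43.4 62.5] 6.8 z [36.5 37.9 39. ]
carton part w 209 rect [453.4 339.1] [21.8  1.2] 2.9 z [30.4 34.9 39.3]
```

Request:
carry_out:
  moves:
    - [0.02,-0.03,0.5,0,0,0]
    - [0,0,0.5,0,0,0]
    - [0,0,0.26,0,0,0]
    - [0,0,0,0,0,0]

```text
time: 63.35
ee_pos: [0.4688, 0.2698, 0.0226]
eef_rot: [0.999, 0.051, -0.001, 0.0]
ft_force: [-0.1, -0.0, 0.6]
width: 0.0737
grip_force: 0.0
```

Request:
carry_out:
  moves:
    - [0,0,0,0,0,0]
    - [0,0,0,0,0,0]
    - [0,0,0,0,0,0]
    - [0,0,0,0,0,0]
    - [0,0,-0.3,0,0,0]
    - [0,0,-0.7,0,0,0]
    - [0,0,-1,0,0,0]
    - [0,0,-1,0,0,0]
    - [0,0,-1,0,0,0]
    - [0,0,-1,0,0,0]
    - [0,0,-0.5,0,0,0]
    - [0,0,0,0,0,0]
    - [0,0,0,0,0,0]
  fingers: 50

```text
time: 64.97
ee_pos: [0.469, 0.2695, 0.2421]
eef_rot: [0.999, 0.051, -0.001, 0.001]
ft_force: [0.5, 0.5, -1.0]
width: 0.0623
grip_force: 24.9
```

Run:
```python
from h import *
plan([.4573,-.298,.24],-14)
```

```text
t65.0 pos [0.469  0.2695 0.2421] yaw 5.8 z-axis [-0.002 -0.001 -1.   ] | shift [-1.73 14.08  0.07] turn 2.48
```

Request:
carry_out:
  moves:
    - [-0.11,0.88,0,0,0,0]
    - [-0.11,0.88,0,0,0,0]
    - [-0.11,0.88,0,0,0,0]
    - [-0.11,0.88,0,0,0,0]
    - [-0.11,0.88,0,0,0,0]
    - [-0.11,0.88,0,0,0,0]
    - [-0.11,0.88,0,0,0,0]
    - [-0.11,0.88,0,0,0,0]
    - [-0.11,0.88,0,0,0,0]
    - [-0.11,0.88,0,0,0,0]
    - [-0.11,0.88,0,0,0,0]
    - [-0.11,0.88,0,0,0,0]
    - [-0.11,0.88,0,0,0,0]
    - [-0.11,0.88,0,0,0,0]
    - [-0.1,0.88,0,0,0,0]
    - [-0.1,0.88,0,0,0,0]
    - [0,0,0.2,0,0,0.62]
    - [0,0,0.2,0,0,0.62]
    - [0,0,0.2,0,0,0.62]
    - [0,0,0.2,0,0,0.62]

```text
time: 67.47
ee_pos: [0.4567, -0.297, 0.2095]
eef_rot: [0.992, -0.123, -0.001, -0.001]
ft_force: [0.0, -0.5, -0.6]
width: 0.062
grip_force: 24.9
```

Request:
carry_out:
  moves:
    - [0,0,0.4,0,0,0]
    - [0,0,0.2,0,0,0]
    - [0,0,0,0,0,0]
    - [0,0,0,0,0,0]

```text
time: 67.97
ee_pos: [0.4576, -0.2974, 0.188]
eef_rot: [0.993, -0.122, 0.0, 0.0]
ft_force: [-0.3, -0.5, 0.1]
width: 0.0621
grip_force: 24.9
```

Run:
```python
from h import *
plan([.4573,-.298,.1516],-14);print(read_state()['width'])
c=cam('wrist'); save('w12',c['pixels'])
c=cam('top'); p=cloud(c); rects(p,reg(p,.33,.57,.17,.4,.037,.06),'foot rim');rects(p,reg(p,.33,.6,-.16,.12,.13,.15),'home stack t'); incomp(p,(.4376,.271),5,0,'foot')
```

```text
t68.0 pos [ 0.4576 -0.2974  0.188 ] yaw -14.0 z-axis [ 0. -0. -1.] | shift [-0.    0.02  0.91] turn 0.00
0.06207646738316209
foot rim 750 rect [437.5 271.3] [141.3 137. ] 5.2 z [38.2 43.5 49. ]
home stack t 830 rect [443.9 -18.2] [138.3 141.4] 76.3 z [130.8 136.2 140.7]
```

View pics/w12.png

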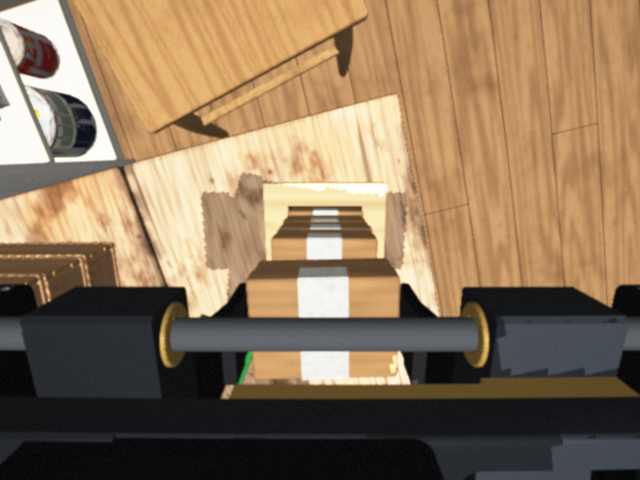

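The column sits below the held carton, all centred at u≈324. I lower and release.

Request:
carry_out:
  moves:
    - [0,0,0.4,0,0,0]
    - [0,0,0.25,0,0,0]
    - [0,0,0.15,0,0,0]
    - [0,0,0.1,0,0,0]
    - [0,0,0.02,0,0,0]
    - [0,0,0,0,0,0]

```text
time: 68.82
ee_pos: [0.4576, -0.2974, 0.1512]
eef_rot: [0.993, -0.122, 0.0, 0.0]
ft_force: [0.2, -0.7, -1.4]
width: 0.0618
grip_force: 24.9
```

Request:
carry_out:
  moves:
    - [0,0,0,0,0,0]
    - [0,0,0,0,0,0]
    - [0,0,0,0,0,0]
    - [0,0,-0.3,0,0,0]
    - [0,0,-0.6,0,0,0]
    - [0,0,-1,0,0,0]
    - [0,0,-1,0,0,0]
    - [0,0,0,0,0,0]
    - [0,0,0,0,0,0]
  fingers: 80

```text
time: 69.95
ee_pos: [0.4573, -0.2973, 0.2671]
eef_rot: [0.993, -0.122, 0.0, 0.0]
ft_force: [-0.4, 0.6, -0.7]
width: 0.0803
grip_force: 0.0
```

Run:
```python
from h import *
c=cam('wrist'); p=cloud(c)
rects(p,reg(p,.4,.52,-.37,-.23,.152,.172),'w carton5'); rects(p,reg(p,.36,.56,-.4,-.2,.006,.02),'w board')
c=cam('top'); p=cloud(c); rects(p,reg(p,.33,.57,.17,.4,.037,.06),'foot rim');rects(p,reg(p,.33,.6,-.16,.12,.13,.15),'home stack t'); incomp(p,(.4376,.271),5,0,'foot')
rects(p,reg(p,.15,.33,.25,.42,.02,.12),'mug'); rects(p,reg(p,.15,.33,-.4,-.2,.02,.12),'pot')
s=read_state(); print(s['time'],s['ee_pos'],s['width'],s['ft_force'])
```

```text
w carton5 5477 rect [ 455.8 -296.1] [61.8 46.7] 77.5 z [162.4 163.9 165.1]
w board 3113 rect [ 455.5 -296.7] [110.3  89.4] 76.1 z [12.2 13.9 15.3]
foot rim 739 rect [437.5 271.4] [141.9 137.2] 4.7 z [38.  43.2 48.3]
home stack t 807 rect [443.6 -18.4] [138.  141.1] 76.6 z [131.4 136.3 141. ]
mug 1113 rect [247.1 340.1] [ 77.9 104.1] 62.7 z [29.9 48.6 91.4]
mug 71 rect [232.6 418.1] [ 3.3 27.6] 89.8 z [23.9 52.4 73.1]
70.05 [ 0.45701235 -0.29713686  0.26615897] 0.07989416944666428 [ 0.26915389  0.98891246 -0.52205093]
```

```bash
python3 -c "
from bench import r
print(r.close_job())"
```

```text
the job is handed in; nothing more can be done
None
```

The job is handed in after about 70 s on the robot's clock: all five cartons are in one column on the board's patch. The two emptied trays are stacked flush on the single tray, which was knocked about 27 mm mid-run and re-measured, and the bottom tray is empty in place. The pot was out of view in the final check, and the mug's last measurement was ambiguous, though nothing touched either.

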